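# Sort rough-turned vases by weight: wet into the drying box, dry onto the finishing board

### The arm

A 6-joint arm with a two-finger parallel gripper is mounted at the origin on the work surface. World frame = base frame: x ahead of the robot, y to its left, z up, the work surface at z = 0. Lengths are in m, angles in rad, forces in N, time in s.
With the tool pointing down it reaches from about 0.3 to 0.95 m from the base axis. Payload 3.1 kg.
Tool frame: the origin (TCP) lies at the very end of the fingers, on their centre line; the grasp point (between the pads) lies bot.pinch_z behind it (bot.pinch_z is the distance from the TCP to the grasp point, in m); z points along the fingers, y is the line along which they close (so a half turn about z gives the same grasp; the last joint's range is limited). The gripper opens to 85 mm and grips with 20 to 120 N. Pads are 22 mm wide; open, the fingers measure 114 mm over their backs; the gripper's body (76 mm by 85 mm) begins 54 mm behind the grasp point. The pads swing forward as they close: fully open they stand 13 mm farther back than shut.
Start: joints at [-1.229, 0.308, 1.634, -0, 1.2, -0.07], TCP at [0.25, -0.573, 0.231] pointing down, gripper open.
Joint ranges: [-3.06, 3.06], [-0.79, 1.96], [0.05, 2.63], [-1.19, 4.34], [0.05, 2.64], [-2.94, 2.94]. Speed limits (rad/s): [2.79, 2.79, 3.14, 3.14, 3.14, 3.14].

### API

Orientations are given as [roll, pitch, yaw] about the fixed x, y, z axes, in that order (R = Rz(yaw) Ry(pitch) Rx(roll)).
In Python, from station import telemetry, optics, order, bot gives the robot as it stands.
- The arm moves only by the tool arm_command, never from a script. Its argument "commands" is a list of rows, each an object of numbers: "wx", "wy", "wz": the turn, a rotation vector about the tool's x, y, z scaled (see below); "x", "y", "z": the shift along the tool's x, y, z scaled (see below); "claw": the opening, from -1 (shut) to 1 (fully open). In form: [{"wx": .., "wy": .., "wz": .., "x": .., "y": .., "z": .., "claw": ..}, ...]. A call has 1 to 5 rows; each row shifts and turns the commanded pose from where the row before left it, along the tool's axes as they then stand; what a row does not reach is not made up. The controller multiplies each number of a shift by 0.25 m and each number of a turn by 2 rad. A row lasts 1/12 s, in which the tool goes at most 41.7 mm and 7.16 degrees, less where a joint would pass 70% of its speed; a pose out of reach is approached as far as the arm can. A call with a number of a shift or a turn outside -1 to 1 is refused whole. A call with a gripper value outside its range is refused whole. The fingers move at their own pace and stop on an object; the grip force is fixed at half the most. Time passes only in rows, so rows that do not move let the fingers close. It gives the time, the measured TCP pose, the force, the opening and the grip force at its end, in the units of the state.
- telemetry.observe(): the state, without advancing time (a new reading comes with each control period).
- optics.camera(name): name is "side" or "top"; returns the picture (420x560x3 uint8, red, green, blue); there is no depth.
- optics.camera_model(name): a dict with "fx", "fy", "cx", "cy" (pixels), "dist" ([k1, k2, p1, p2, k3] as OpenCV has them; the pictures are not rectified), "T" (4x4, takes a point from camera to world coordinates). Camera axes: x right, y down, z forward; pixel columns grow to the right and rows downward; lengths in m; the calibration is good to about 2 mm. A picture is of the moment at which its call begins. camera_model takes no time and is no camera call.
- order.job_done(): hands the job in; it is judged then, once.
The state is a dict: "time": time; "joint_positions": joint angles; "dq": joint speeds; "effort": joint torques, N m; "ee_pos": TCP position; "orientation": TCP orientation; "force": force on the tool from outside, world axes, zero at the start; "ft_torque": the same for the moment, N m; "opening": finger opening in m; "finger_force": force on a finger pad.
Only numpy, scipy, OpenCV 4.12 (cv2) and the standard library are available. Lean on these libraries where they do the work, as an engineer would, in place of code of your own. Each camera call takes 0.05 s, during which the arm holds its last target. There are 200 camera calls.

### The job

Some of the rough-turned vases on the bench are still wet and some are dry, which only their weight tells: stand every vase heavier than 500 g upright in the drying box and every lighter one upright, wholly on the finishing board (within 40 g of the mark either place will do), without dropping any. Then slide the lid of the drying box fully shut and, only with the lid shut, switch its fan on if there is a vase inside; leave the fan off if the box is empty. Do not disturb the chuck or the wax jar.

Things in the scene. Friction and masses are not known exactly. Their poses are not given: they have to be found in the camera images.
- vase_a: rough-turned plain wooden vase, 130 mm high: foot 72 mm across, belly 92 mm across from 28 to 52 mm up, tapering to a straight round neck 44 mm across over the top 46 mm (84 to 130 mm up). Solid, mass 260 to 740 g, the same look wet or dry; starts upright on the bench. Origin at the centre of its foot, z up its axis. May be absent.
- vase_b: rough-turned plain wooden vase, 130 mm high: foot 72 mm across, belly 92 mm across from 28 to 52 mm up, tapering to a straight round neck 44 mm across over the top 46 mm (84 to 130 mm up). Solid, mass 260 to 740 g, the same look wet or dry; starts upright on the bench. Origin at the centre of its foot, z up its axis. May be absent.
- vase_c: rough-turned plain wooden vase, 116 mm high: foot 72 mm across, belly 96 mm across from 28 to 52 mm up, tapering to a straight round neck 44 mm across over the top 46 mm (70 to 116 mm up). Solid, mass 260 to 740 g, the same look wet or dry; starts upright on the bench. Origin at the centre of its foot, z up its axis. May be absent.
- vase_d: rough-turned plain wooden vase, 116 mm high: foot 72 mm across, belly 96 mm across from 28 to 52 mm up, tapering to a straight round neck 44 mm across over the top 46 mm (70 to 116 mm up). Solid, mass 260 to 740 g, the same look wet or dry; starts upright on the bench. Origin at the centre of its foot, z up its axis. May be absent.
- vase_e: rough-turned plain wooden vase, 130 mm high: foot 72 mm across, belly 92 mm across from 28 to 52 mm up, tapering to a straight round neck 44 mm across over the top 46 mm (84 to 130 mm up). Solid, mass 260 to 740 g, the same look wet or dry; starts upright on the bench. Origin at the centre of its foot, z up its axis. May be absent.
- dryer: drying box: fixed open-topped plywood box, 260 x 260 mm outside, 150 mm high, walls and floor 10 mm thick (inside 240 x 240 mm, floor 10 mm above the bench). Origin at the centre of its underside; the lid slides along its +x (away from the robot). Stands on the left or the right of the bench.
- lid (a joint): the drying box's lid, a 12 mm wooden slab 260 x 262 mm lying on the walls, its top 163 mm above the bench: 0 m = fully shut, 0.225 m = fully open (slid along the box's +x, stiff to about 1.5 N; stays where left). Open, it leaves free the box's inside from its front wall (x = -0.12) to x = +0.095 of the box frame. May start a little ajar.
- lid_knob (a point): grip point on the lid's upright knob, a 26 mm thick steel stem rising 34 mm from the lid with a 34 mm wide, 10 mm high black cap on top (cap top 56 mm above the lid's top). This point is 36 mm above the lid's underside, 24 mm above its top, on the stem's axis; it moves with the lid.
- board: finishing board: fixed flat plywood board 270 x 270 mm, 18 mm thick, no rim. Origin at the centre of its underside. Stands on the side that the drying box is not.
- fan (a joint): the drying fan's switch, a toggle lever on a small grey block on the bench beyond the vases: 0 rad = off, leaning toward the robot; 1.0 rad = on, leaning away from the robot (+x). It stays where it is left. Starts off, to within 0.12 rad.
- fan_tip (a point): tip of the fan lever (lever 80 mm long, turning about a level axis along y); moves with the lever.
- chuck: bystander: steel lathe chuck, 96 mm across, 65 mm high, at the back of the bench. Origin under its centre.
- wax: bystander: jar of wax, 72 mm across, 70 mm high, at the back of the bench. Origin under its centre.
Not all that is in view belongs to the job. What is shaped like the vase_e but orange or yellow is not meant. Leave any pink look-alike of the vase_d alone.

How it is judged:
At the end, for the whole second after the job is handed in: Every vase upright (0.12 rad) and still: on the board (centre within 105 mm of its middle along each side) if under 540 g, or on the floor of the drying box if over 459 g. Lid shut to 8 mm. Fan lever past 0.8 rad if a vase is in the box, else below 0.3 rad (((x of vase_a in the frame of board between -0.105 and 0.105 m and y of vase_a in the frame of board between -0.105 and 0.105 m and contact force between vase_a and board between 1 and 5.3 N) or (x of vase_a in the frame of dryer between -0.12 and 0.12 m and y of vase_a in the frame of dryer between -0.12 and 0.12 m and contact force between vase_a and dryer above 4.5 N)) and angle between each of vase_a, vase_b, vase_c, vase_d, vase_e's own z axis and vertical below 0.12 rad and linear speed of each of vase_a, vase_b, vase_c, vase_d, vase_e below 0.02 m/s and ((x of vase_b in the frame of board between -0.105 and 0.105 m and y of vase_b in the frame of board between -0.105 and 0.105 m and contact force between vase_b and board between 1 and 5.3 N) or (x of vase_b in the frame of dryer between -0.12 and 0.12 m and y of vase_b in the frame of dryer between -0.12 and 0.12 m and contact force between vase_b and dryer above 4.5 N)) and ((x of vase_c in the frame of board between -0.105 and 0.105 m and y of vase_c in the frame of board between -0.105 and 0.105 m and contact force between vase_c and board between 1 and 5.3 N) or (x of vase_c in the frame of dryer between -0.12 and 0.12 m and y of vase_c in the frame of dryer between -0.12 and 0.12 m and contact force between vase_c and dryer above 4.5 N)) and ((x of vase_d in the frame of board between -0.105 and 0.105 m and y of vase_d in the frame of board between -0.105 and 0.105 m and contact force between vase_d and board between 1 and 5.3 N) or (x of vase_d in the frame of dryer between -0.12 and 0.12 m and y of vase_d in the frame of dryer between -0.12 and 0.12 m and contact force between vase_d and dryer above 4.5 N)) and ((x of vase_e in the frame of board between -0.105 and 0.105 m and y of vase_e in the frame of board between -0.105 and 0.105 m and contact force between vase_e and board between 1 and 5.3 N) or (x of vase_e in the frame of dryer between -0.12 and 0.12 m and y of vase_e in the frame of dryer between -0.12 and 0.12 m and contact force between vase_e and dryer above 4.5 N)) and value of joint lid below 0.008 m and (value of joint fan above 0.8 rad or contact force between each of vase_a, vase_b, vase_c, vase_d, vase_e and dryer below 0.3 N) and (value of joint fan below 0.3 rad or contact force between any of vase_a, vase_b, vase_c, vase_d, vase_e and dryer above 1 N)); the robot touches nothing.
It fails at once if a vase falls or is thrown (faster than 0.9 m/s while not held; a drop of about 40 mm) ((linear speed of vase_a above 0.9 m/s and contact force between vase_a and the fingers below 0.1 N) or (linear speed of vase_b above 0.9 m/s and contact force between vase_b and the fingers below 0.1 N) or (linear speed of vase_c above 0.9 m/s and contact force between vase_c and the fingers below 0.1 N) or (linear speed of vase_d above 0.9 m/s and contact force between vase_d and the fingers below 0.1 N) or (linear speed of vase_e above 0.9 m/s and contact force between vase_e and the fingers below 0.1 N)).
It fails at once if the fan is switched on (past 0.6 rad) while the lid is more than 20 mm open (value of joint fan above 0.6 rad and value of joint lid above 0.02 m).
It fails at once if a bystander is moved more than 30 mm (distance of any of chuck, wax from where it was at the start of the episode above 0.03 m).
Of vase_a, vase_b, vase_c, vase_d, vase_e only 3 to 4 are there at a start; the rules pass over those that are not, and their reading is None.
At some moment in a run one of vase_a, vase_b, vase_c, vase_d, vase_e may be knocked a few centimetres aside while the robot is not near it.
It also fails if it takes over 208 s, if anything falls off the work surface, if the arm or the gripper's body presses on something with over 40 N, if the wrist force passes 120 N, or if a joint passes its speed limit or range.

## Working session

There is one attempt and no reset: what is moved stays moved. The work goes in short steps, Python scripts to look and compute and a tool call to move; the robot and the scene stay as the last step left them, time stands still between calls to the robot, and variables do not carry over. Pictures are saved under pics/ and viewed, at most 14 in all, crops included, and the job is handed in when it is done.

Besides the shell and the picture viewer there is one more tool, called after ">>>" as a command line: name --argument value ..., lists and objects as JSON in quotes. arm_command: Moves the arm, as the interface text tells. Its arguments: {"type":"object","properties":{"commands":{"type":"array"}},"required":["commands"]}

```bash
mkdir -p pics; ls
python3 - <<'E'
from station import telemetry, optics, order, bot
import cv2
s=telemetry.observe();print(s, bot.pinch_z)
for n in("side","top"):
    cv2.imwrite(f"pics/{n}0.png",optics.camera(n)[:,:,::-1]);m=optics.camera_model(n);print(n,m)
E
```

```text
pics
{'time': 0.0, 'joint_positions': array([-1.22871074e+00,  3.09024695e-01,  1.63521593e+00, -1.29598312e-05,
        1.19970410e+00, -6.97064730e-02]), 'dq': array([ 0.00039608, -0.00026413, -0.00110699,  0.00093093, -0.00147392,
       -0.00123265]), 'effort': array([-1.21351077e-03, -4.15250230e+01, -2.76665157e+01, -1.68735105e-04,
        1.02517329e-02,  5.42953842e-06]), 'ee_pos': array([ 0.24984289, -0.57197385,  0.23002083]), 'orientation': array([-3.13924546e+00, -1.51784043e-04,  4.11796600e-01]), 'force': array([-0.34586297, -0.36810719,  0.53458972]), 'ft_torque': array([ 0.01319877, -0.00356265,  0.04724929]), 'finger_force': 0.0, 'opening': 0.08540656369370014} 0.0187
side {'fx': 542.1925055890462, 'fy': 542.1925055890462, 'cx': 267.7987655491056, 'cy': 211.7564679996978, 'dist': array([-0.14545145,  0.        ,  0.        ,  0.        ,  0.        ]), 'T': array([[ 0.77731192, -0.46745071,  0.42104159, -0.26334812],
       [-0.62902649, -0.56623231,  0.5326412 , -0.9112741 ],
       [-0.01057615, -0.67887466, -0.734178  ,  1.42539314],
       [ 0.        ,  0.        ,  0.        ,  1.        ]])}
top {'fx': 428.94263007547573, 'fy': 428.94263007547573, 'cx': 277.6288266191859, 'cy': 215.02523005555275, 'dist': array([0.00756959, 0.        , 0.        , 0.        , 0.        ]), 'T': array([[-1.44449741e-02, -9.95576407e-01,  9.28383527e-02,
         3.87657481e-01],
       [-9.99895666e-01,  1.43812441e-02, -1.35547040e-03,
         3.73168339e-02],
       [ 1.43433383e-05, -9.28482462e-02, -9.95680271e-01,
         1.31161901e+00],
       [ 0.00000000e+00,  0.00000000e+00,  0.00000000e+00,
         1.00000000e+00]])}
```

View pics/top0.png

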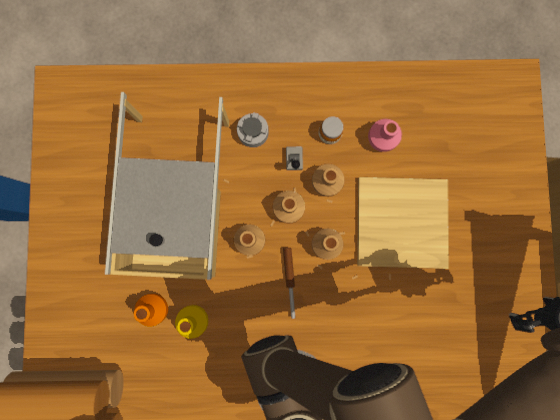

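View pics/side0.png

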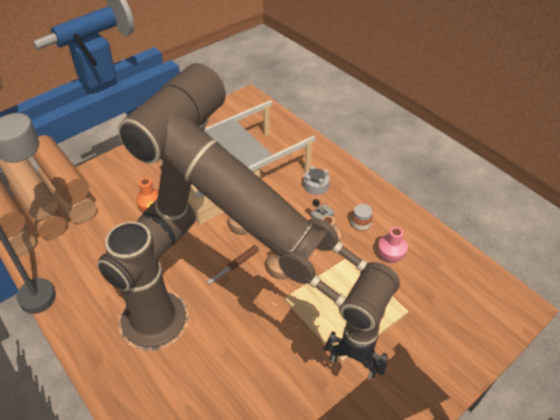

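The top view shows the drying box on the left, with its lid slightly ajar and the knob at (155,239). The board is at (403,223).

Candidates in pixels:
- Plain vases: rims at (329,176), (288,204), (247,240) and (330,243). These are the targets.
- Look-alikes: orange (141,313), yellow (185,326) and pink (391,128). I'll leave these alone.
- Chuck at (252,129), wax at (332,128), fan at (294,158).

Next is one close crop to check the choice.

Run:
```python
import cv2
im=cv2.imread("pics/top0.png")
cv2.imwrite("pics/crop1.png",cv2.resize(im[90:290,100:360],None,fx=3,fy=3,interpolation=cv2.INTER_CUBIC))
```

```text
(no output)
```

View pics/crop1.png

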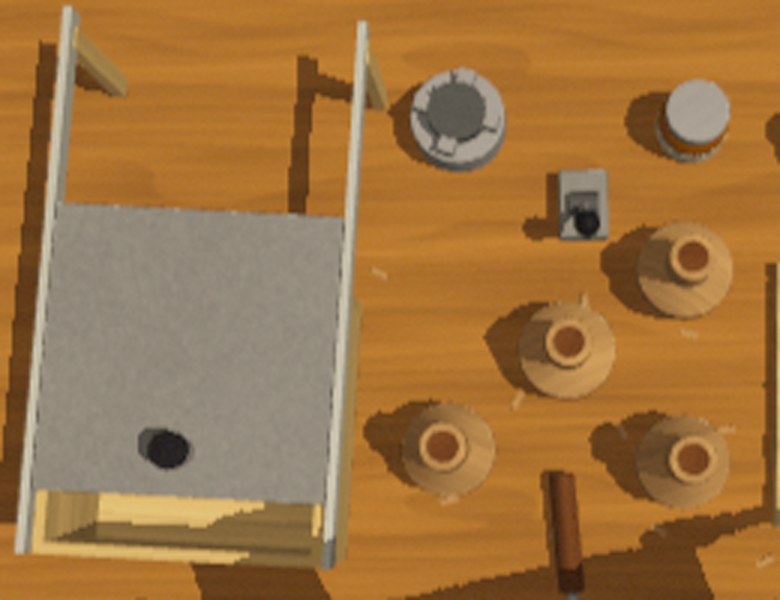

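The crop confirms four plain wooden vases with rims at (331,176), (290,204), (248,239) and (331,243), plus the lid, knob and fan. Now I'll measure them.

```bash
cat > h.py <<'E'
import numpy as np, cv2
from station import telemetry, optics, order, bot
def ray(n,p):
    m=optics.camera_model(n);K=np.array([[m['fx'],0,m['cx']],[0,m['fy'],m['cy']],[0,0,1]])
    q=cv2.undistortPoints(np.array([[p]],float),K,m['dist'])[0,0]
    return m['T'][:3,3],m['T'][:3,:3]@np.r_[q,1]
def onz(n,p,z):
    o,d=ray(n,p);return o+d*(z-o[2])/d[2]
def tri(p,q):
    o,d=ray('top',p);a,b=ray('side',q);t=np.linalg.lstsq(np.c_[d,-b],a-o,rcond=None)[0]
    P,Q=o+d*t[0],a+b*t[1];return (P+Q)/2,np.linalg.norm(P-Q)
def st(n=1):
    s=telemetry.observe();print(round(s['time'],2),s['ee_pos'].round(4),s['orientation'].round(3),s['force'].round(2),round(s['opening'],4),round(s['finger_force'],1))
def holes(im):
    h=cv2.cvtColor(im,cv2.COLOR_BGR2HSV);return h
E
python3 - <<'E'
from h import *
np.set_printoptions(suppress=True,precision=4)
im=cv2.imread("pics/top0.png");h=cv2.cvtColor(im,cv2.COLOR_BGR2HSV)
for nm,p in dict(table=(260,270),belly=(283,212),rim=(290,197),hole=(290,204),belly4=(325,250)).items(): print(nm,h[p[1],p[0]])
for r,b in (((330.7,176),(328.3,180)),((289.7,204),(289,207)),((248,238.7),(249.3,240)),((330.7,242.7),(327.7,243.5))):
    print('rim130',onz('top',r,.13)[:2],'rim116',onz('top',r,.116)[:2],'belly',onz('top',b,.04)[:2])
c=lambda x,y:(100+x/3,90+y/3)
print('knob',onz('top',c(167,449),.219))
for p in ((36,490),(325,502),(57,203),(343,216)): print('lid',onz('top',c(*p),.163)[:2])
for p in ((30,552),(325,568)): print('boxfront',onz('top',c(*p),.15)[:2])
for p in ((358,178),(447,180),(448,268),(356,267)): print('board',onz('top',p,.018)[:2])
print('fan tip',tri(c(585,222),(316,203)), 'block',[onz('top',c(582,205),z)[:2] for z in (0,.03,.06)])
E
```

```text
table [ 15 187 173]
belly [ 16 146 169]
rim [ 17 144 197]
hole [ 12 182 118]
belly4 [ 16 156 119]
rim130 [ 0.605  -0.1139] rim116 [ 0.6076 -0.1157] belly [ 0.6095 -0.1179]
rim130 [0.5281 0.0018] rim116 [0.5297 0.0014] belly [0.5298 0.0013]
rim130 [0.4336 0.1182] rim116 [0.4341 0.1192] belly [0.4332 0.1205]
rim130 [ 0.4193 -0.1091] rim116 [ 0.4197 -0.1108] belly [ 0.4195 -0.1113]
knob [0.4311 0.3469 0.219 ]
lid [0.3986 0.4784]
lid [0.3842 0.222 ]
lid [0.6577 0.4649]
lid [0.6421 0.2058]
boxfront [0.3436 0.4876]
boxfront [0.3255 0.224 ]
board [ 0.6182 -0.2114]
board [ 0.608  -0.4823]
board [ 0.3418 -0.4716]
board [ 0.3486 -0.1968]
fan tip (array([ 0.6497, -0.0176,  0.0944]), np.float64(0.003848932853804979)) block [array([ 0.6862, -0.0179]), array([ 0.6794, -0.0167]), array([ 0.6726, -0.0154])]
```

>>> arm_command --commands '[{"wz": 0.0465,"z": -0.07,"claw": 1},{"wz": 0.0465,"z": -0.07,"claw": 1},{"wz": 0.0465,"z": -0.07,"claw": 1},{"wz": 0.0465,"z": -0.07,"claw": 1},{"wz": 0.0465,"z": -0.07,"claw": 1}]'

```text
invalid input at $.commands[0]: expected keys wx, wy, wz, x, y, z, claw
```

```bash
cat >> h.py <<'E'
def go(x,y,z,yaw=-.055):
    s=telemetry.observe();R=cv2.Rodrigues(np.zeros(3))[0]
    from scipy.spatial.transform import Rotation as Ro
    R=Ro.from_euler('xyz',s['orientation']);d=R.inv().apply(np.array([x,y,z])-s['ee_pos'])
    w=(R.inv()*Ro.from_euler('xyz',[np.pi,0,yaw])).as_rotvec()
    st();print('shift',(d/.25).round(3),'rows',round(np.linalg.norm(d)/.0415,1),'turn',(w/2).round(4))
E
python3 -c "
from h import *
go(.431,.347,.29)"
```

```text
0.1 [ 0.2499 -0.5721  0.2302] [-3.139 -0.     0.412] [-0.4   0.71 -0.02] 0.085 0.0
shift [ 2.135 -3.08  -0.233] rows 22.6 turn [-1.000e-03  2.000e-04  2.334e-01]
```

>>> arm_command --commands '[{"wx": 0,"wy": 0,"wz": 0.0467,"x": 0,"y": 0,"z": -0.06,"claw": 1},{"wx": 0,"wy": 0,"wz": 0.0467,"x": 0,"y": 0,"z": -0.06,"claw": 1},{"wx": 0,"wy": 0,"wz": 0.0467,"x": 0,"y": 0,"z": -0.06,"claw": 1},{"wx": 0,"wy": 0,"wz": 0.0467,"x": 0,"y": 0,"z": -0.06,"claw": 1},{"wx": 0,"wy": 0,"wz": 0.0467,"x": 0,"y": 0,"z": 0,"claw": 1}]'

```text
time: 0.52
ee_pos: [0.2507, -0.5743, 0.2947]
orientation: [3.137, -0.002, -0.06]
force: [0.6, -0.4, 0.0]
opening: 0.0855
finger_force: 0.0
```

```bash
python3 -c "
from h import *
go(.431,.347,.29)"
```

```text
0.52 [ 0.2507 -0.5743  0.2947] [ 3.137e+00 -2.000e-03 -6.000e-02] [ 0.59 -0.4   0.05] 0.0855 0.0
shift [ 4.990e-01 -3.722e+00  1.000e-03] rows 22.6 turn [ 0.0025 -0.0011 -0.0024]
```

>>> arm_command --commands '[{"wx": 0,"wy": 0,"wz": 0,"x": 0.02,"y": -0.149,"z": 0,"claw": 1},{"wx": 0,"wy": 0,"wz": 0,"x": 0.02,"y": -0.149,"z": 0,"claw": 1},{"wx": 0,"wy": 0,"wz": 0,"x": 0.02,"y": -0.149,"z": 0,"claw": 1},{"wx": 0,"wy": 0,"wz": 0,"x": 0.02,"y": -0.149,"z": 0,"claw": 1},{"wx": 0,"wy": 0,"wz": 0,"x": 0.02,"y": -0.149,"z": 0,"claw": 1}]'

```text
time: 0.93
ee_pos: [0.2851, -0.3862, 0.2905]
orientation: [-3.14, 0.001, -0.056]
force: [1.3, 0.9, 0.3]
opening: 0.0852
finger_force: 0.0
```

>>> arm_command --commands '[{"wx": 0,"wy": 0,"wz": 0,"x": 0.02,"y": -0.149,"z": 0,"claw": 1},{"wx": 0,"wy": 0,"wz": 0,"x": 0.02,"y": -0.149,"z": 0,"claw": 1},{"wx": 0,"wy": 0,"wz": 0,"x": 0.02,"y": -0.149,"z": 0,"claw": 1},{"wx": 0,"wy": 0,"wz": 0,"x": 0.02,"y": -0.149,"z": 0,"claw": 1},{"wx": 0,"wy": 0,"wz": 0,"x": 0.02,"y": -0.149,"z": 0,"claw": 1}]'

```text
time: 1.35
ee_pos: [0.3202, -0.2017, 0.2909]
orientation: [-3.141, 0.0, -0.056]
force: [2.2, 0.5, -0.4]
opening: 0.085
finger_force: 0.0
```

>>> arm_command --commands '[{"wx": 0,"wy": 0,"wz": 0,"x": 0.02,"y": -0.149,"z": 0,"claw": 1},{"wx": 0,"wy": 0,"wz": 0,"x": 0.02,"y": -0.149,"z": 0,"claw": 1},{"wx": 0,"wy": 0,"wz": 0,"x": 0.02,"y": -0.149,"z": 0,"claw": 1},{"wx": 0,"wy": 0,"wz": 0,"x": 0.02,"y": -0.149,"z": 0,"claw": 1},{"wx": 0,"wy": 0,"wz": 0,"x": 0.02,"y": -0.149,"z": 0,"claw": 1}]'

```text
time: 1.77
ee_pos: [0.3554, -0.0172, 0.2911]
orientation: [3.141, -0.0, -0.056]
force: [1.1, -0.1, -0.4]
opening: 0.0856
finger_force: 0.0
```

>>> arm_command --commands '[{"wx": 0,"wy": 0,"wz": 0,"x": 0.02,"y": -0.149,"z": 0,"claw": 1},{"wx": 0,"wy": 0,"wz": 0,"x": 0.02,"y": -0.149,"z": 0,"claw": 1},{"wx": 0,"wy": 0,"wz": 0,"x": 0.02,"y": -0.149,"z": 0,"claw": 1},{"wx": 0,"wy": 0,"wz": 0,"x": 0.02,"y": -0.149,"z": 0,"claw": 1},{"wx": 0,"wy": 0,"wz": 0,"x": 0.02,"y": -0.149,"z": 0,"claw": 1}]'

```text
time: 2.18
ee_pos: [0.3906, 0.1675, 0.2911]
orientation: [3.141, -0.0, -0.055]
force: [1.0, -0.8, 0.9]
opening: 0.0856
finger_force: 0.0
```

>>> arm_command --commands '[{"wx": 0,"wy": 0,"wz": 0,"x": 0.02,"y": -0.149,"z": 0,"claw": 1},{"wx": 0,"wy": 0,"wz": 0,"x": 0.02,"y": -0.149,"z": 0,"claw": 1},{"wx": 0,"wy": 0,"wz": 0,"x": 0.02,"y": -0.149,"z": 0,"claw": 1},{"wx": 0,"wy": 0,"wz": 0,"x": 0.02,"y": -0.149,"z": 0,"claw": 1},{"wx": 0,"wy": 0,"wz": 0,"x": 0.02,"y": -0.149,"z": 0,"claw": 1}]'

```text
time: 2.6
ee_pos: [0.4259, 0.352, 0.2906]
orientation: [3.141, 0.001, -0.055]
force: [0.6, 0.1, 0.5]
opening: 0.0852
finger_force: 0.0
```

```bash
python3 -c "
from h import *
im=optics.camera('side')[:,:,::-1];cv2.imwrite('pics/side1.png',im)
cv2.imwrite('pics/side1z.png',cv2.resize(im[80:330,120:450],None,fx=2.4,fy=2.4,interpolation=cv2.INTER_CUBIC))
cv2.imwrite('pics/top1.png',optics.camera('top')[:,:,::-1])
go(.431,.347,.172)"
```

```text
2.7 [0.4264 0.3546 0.2902] [-3.14e+00  1.00e-03 -5.10e-02] [-0.47  0.49 -0.3 ] 0.0854 0.0
shift [0.02  0.03  0.473] rows 2.9 turn [-0.0009  0.0004  0.002 ]
```

View pics/side1z.png

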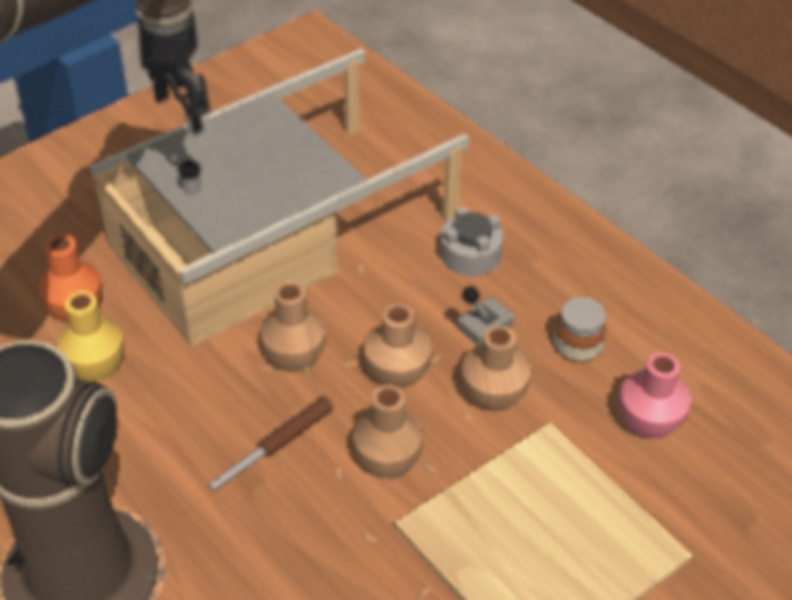

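The clear side view shows the four vase rims at crop pixels (290,293), (399,315), (500,338) and (389,397), the knob cap at (190,170), and the fan tip at (471,295). The gripper is above the knob.

>>> arm_command --commands '[{"wx": 0,"wy": 0,"wz": 0,"x": 0.01,"y": 0.015,"z": 0.1,"claw": 1},{"wx": 0,"wy": 0,"wz": 0,"x": 0.01,"y": 0.015,"z": 0.1,"claw": 1},{"wx": 0,"wy": 0,"wz": 0,"x": 0,"y": 0,"z": 0.14,"claw": 1},{"wx": 0,"wy": 0,"wz": 0,"x": 0,"y": 0,"z": 0.133,"claw": 1},{"wx": 0,"wy": 0,"wz": 0,"x": 0,"y": 0,"z": 0,"claw": 1}]'

```text
time: 3.12
ee_pos: [0.4255, 0.338, 0.1655]
orientation: [3.132, 0.012, -0.056]
force: [-0.3, -1.2, -1.2]
opening: 0.0854
finger_force: 0.0
```

>>> arm_command --commands '[{"wx": 0,"wy": 0,"wz": 0,"x": 0,"y": 0,"z": 0,"claw": -1},{"wx": 0,"wy": 0,"wz": 0,"x": 0,"y": 0,"z": 0,"claw": -1},{"wx": 0,"wy": 0,"wz": 0,"x": 0,"y": 0,"z": 0,"claw": -1},{"wx": 0,"wy": 0,"wz": 0,"x": 0,"y": 0,"z": 0,"claw": -1},{"wx": 0,"wy": 0,"wz": 0,"x": 0,"y": 0,"z": 0,"claw": -1}]'

```text
time: 3.53
ee_pos: [0.4349, 0.3521, 0.1784]
orientation: [-3.118, -0.01, -0.059]
force: [0.7, 20.9, -3.0]
opening: 0.0318
finger_force: 59.6
```

```bash
python3 -c "
from h import *
o=lambda x,y:(120+x/2.4,80+y/2.4)
for n,t,s in (('v1',(330.7,176),(500,338)),('v2',(289.7,204),(399,315)),('v3',(248,238.7),(290,293)),('v4',(330.7,242.7),(389,397)),('fan',(295,164),(471,295))): print(n,tri(t,o(*s)))
go(.599,.3375,.172)"
```

```text
v1 (array([ 0.60977998, -0.1171408 ,  0.11761776]), np.float64(0.0057891301210115315))
v2 (array([5.31254977e-01, 1.45558200e-04, 1.19988501e-01]), np.float64(0.004805296158179703))
v3 (array([0.43468748, 0.11704374, 0.13397907]), np.float64(0.0030846652451667475))
v4 (array([ 0.42106824, -0.10999189,  0.1331269 ]), np.float64(0.004470400210688623))
fan (array([ 0.65006348, -0.017817  ,  0.09468165]), np.float64(0.0047361915983558465))
3.53 [0.4349 0.3521 0.1784] [-3.118 -0.01  -0.059] [ 0.66 20.88 -2.96] 0.0318 59.6
shift [0.659 0.02  0.032] rows 4.0 turn [-0.0117 -0.005  -0.0019]
```

>>> arm_command --commands '[{"wx": 0,"wy": 0,"wz": 0,"x": 0,"y": -0.026,"z": 0,"claw": -1},{"wx": 0,"wy": 0,"wz": 0,"x": 0,"y": 0,"z": 0,"claw": -1},{"wx": 0,"wy": 0,"wz": 0,"x": 0,"y": 0,"z": 0,"claw": -1}]'

```text
time: 3.78
ee_pos: [0.4347, 0.352, 0.1783]
orientation: [-3.134, -0.008, -0.056]
force: [-0.4, 0.8, 5.9]
opening: 0.0318
finger_force: 60.3
```

>>> arm_command --commands '[{"wx": 0,"wy": 0,"wz": 0,"x": 0.08,"y": 0,"z": 0,"claw": -1},{"wx": 0,"wy": 0,"wz": 0,"x": 0.12,"y": 0,"z": 0,"claw": -1},{"wx": 0,"wy": 0,"wz": 0,"x": 0.12,"y": 0,"z": 0,"claw": -1},{"wx": 0,"wy": 0,"wz": 0,"x": 0.12,"y": 0,"z": 0,"claw": -1},{"wx": 0,"wy": 0,"wz": 0,"x": 0.12,"y": 0,"z": 0,"claw": -1}]'

```text
time: 4.2
ee_pos: [0.5733, 0.3427, 0.1784]
orientation: [-3.137, -0.003, -0.056]
force: [-4.2, -0.5, 8.2]
opening: 0.0315
finger_force: 60.5
```

>>> arm_command --commands '[{"wx": 0,"wy": 0,"wz": 0,"x": 0.08,"y": 0,"z": 0,"claw": -1},{"wx": 0,"wy": 0,"wz": 0,"x": 0.02,"y": 0,"z": 0,"claw": -1},{"wx": 0,"wy": 0,"wz": 0,"x": 0.015,"y": 0,"z": 0,"claw": -1},{"wx": 0,"wy": 0,"wz": 0,"x": 0,"y": 0,"z": 0,"claw": -1}]'

```text
time: 4.53
ee_pos: [0.6012, 0.3409, 0.1783]
orientation: [-3.138, -0.003, -0.057]
force: [-3.4, -1.5, 8.8]
opening: 0.0321
finger_force: 61.5
```

>>> arm_command --commands '[{"wx": 0,"wy": 0,"wz": 0,"x": 0.02,"y": 0,"z": 0,"claw": -1},{"wx": 0,"wy": 0,"wz": 0,"x": 0.01,"y": 0,"z": 0,"claw": -1},{"wx": 0,"wy": 0,"wz": 0,"x": 0,"y": 0,"z": 0,"claw": -1}]'

```text
time: 4.78
ee_pos: [0.601, 0.3408, 0.1783]
orientation: [-3.141, 0.014, -0.056]
force: [-19.9, -2.6, 18.5]
opening: 0.0317
finger_force: 62.1
```

>>> arm_command --commands '[{"wx": 0,"wy": 0,"wz": 0,"x": -0.03,"y": 0,"z": 0,"claw": -1},{"wx": 0,"wy": 0,"wz": 0,"x": 0,"y": 0,"z": 0,"claw": 1},{"wx": 0,"wy": 0,"wz": 0,"x": 0,"y": 0,"z": 0,"claw": 1},{"wx": 0,"wy": 0,"wz": 0,"x": 0,"y": 0,"z": 0,"claw": 1},{"wx": 0,"wy": 0,"wz": 0,"x": 0,"y": 0,"z": 0,"claw": 1}]'

```text
time: 5.2
ee_pos: [0.5999, 0.3395, 0.173]
orientation: [3.141, -0.0, -0.055]
force: [1.0, -0.3, -0.4]
opening: 0.0782
finger_force: 0.0
```

>>> arm_command --commands '[{"wx": 0,"wy": 0,"wz": 0,"x": 0,"y": 0,"z": 0,"claw": 1},{"wx": 0,"wy": 0,"wz": 0,"x": 0,"y": 0,"z": -0.12,"claw": 1},{"wx": 0,"wy": 0,"wz": 0,"x": 0,"y": 0,"z": -0.16,"claw": 1},{"wx": 0,"wy": 0,"wz": 0,"x": 0,"y": 0,"z": -0.16,"claw": 1},{"wx": 0,"wy": 0,"wz": 0,"x": 0,"y": 0,"z": -0.1,"claw": 1}]'

```text
time: 5.62
ee_pos: [0.6013, 0.3401, 0.3124]
orientation: [-3.139, -0.004, -0.055]
force: [-0.1, -0.3, 1.1]
opening: 0.0852
finger_force: 0.0
```

```bash
python3 -c "
from h import *
cv2.imwrite('pics/top2.png',optics.camera('top')[:,:,::-1])
go(.434,.118,.22)"
```

```text
5.67 [0.6035 0.3412 0.3185] [-3.135 -0.013 -0.055] [ 1.31 -0.43  4.13] 0.0858 0.0
shift [-0.632  0.932  0.38 ] rows 7.2 turn [-0.0034 -0.0063 -0.0002]
```

View pics/top2.png

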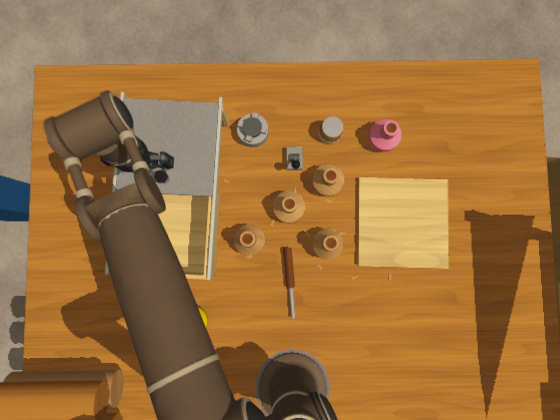

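The lid is fully open, the box interior is visible, and all four vases are where they were. Next is v3, at (248,239).

>>> arm_command --commands '[{"wx": 0,"wy": 0,"wz": 0,"x": -0.079,"y": 0.1165,"z": 0,"claw": 1},{"wx": 0,"wy": 0,"wz": 0,"x": -0.079,"y": 0.1165,"z": 0,"claw": 1},{"wx": 0,"wy": 0,"wz": 0,"x": -0.079,"y": 0.1165,"z": 0,"claw": 1},{"wx": 0,"wy": 0,"wz": 0,"x": -0.079,"y": 0.1165,"z": 0.04,"claw": 1},{"wx": 0,"wy": 0,"wz": 0,"x": -0.079,"y": 0.1165,"z": 0.06,"claw": 1}]'

```text
time: 6.08
ee_pos: [0.4933, 0.1987, 0.2839]
orientation: [-3.141, -0.003, -0.055]
force: [0.8, 0.1, 0.3]
opening: 0.0851
finger_force: 0.0
```

>>> arm_command --commands '[{"wx": 0,"wy": 0,"wz": 0,"x": -0.079,"y": 0.1165,"z": 0.06,"claw": 1},{"wx": 0,"wy": 0,"wz": 0,"x": -0.079,"y": 0.1165,"z": 0.06,"claw": 1},{"wx": 0,"wy": 0,"wz": 0,"x": -0.079,"y": 0.1165,"z": 0.06,"claw": 1},{"wx": 0,"wy": 0,"wz": 0,"x": 0,"y": 0,"z": 0.06,"claw": 1},{"wx": 0,"wy": 0,"wz": 0,"x": 0,"y": 0,"z": 0,"claw": 1}]'

```text
time: 6.5
ee_pos: [0.4254, 0.1139, 0.2195]
orientation: [3.14, 0.007, -0.058]
force: [-0.3, -0.0, 0.7]
opening: 0.0854
finger_force: 0.0
```

```bash
cat >> h.py <<'E'
def rest(n=4):
    "average static readings over n camera periods"
    F=[];P=[]
    for i in range(n):
        im=optics.camera('top');s=telemetry.observe();F.append(s['force']);P.append(s['ee_pos'])
    print('F',np.mean(F,0).round(2),'std',np.std(F,0).round(2)[2],'P',np.mean(P,0).round(4));return im
E
python3 -c "
from h import *
rest(4);go(.434,.118,.092)"
```

```text
F [0.16 0.14 0.02] std 0.06 P [0.4295 0.1157 0.2231]
6.7 [0.4308 0.1163 0.2243] [-3.141e+00 -2.000e-03 -5.500e-02] [ 0.06 -0.69  0.11] 0.0851 0.0
shift [ 0.011 -0.007  0.529] rows 3.2 turn [-0.0004 -0.0012  0.0002]
```

>>> arm_command --commands '[{"wx": 0,"wy": 0,"wz": 0,"x": 0.011,"y": -0.007,"z": 0.13,"claw": 1},{"wx": 0,"wy": 0,"wz": 0,"x": 0,"y": 0,"z": 0.13,"claw": 1},{"wx": 0,"wy": 0,"wz": 0,"x": 0,"y": 0,"z": 0.13,"claw": 1},{"wx": 0,"wy": 0,"wz": 0,"x": 0,"y": 0,"z": 0.13,"claw": 1},{"wx": 0,"wy": 0,"wz": 0,"x": 0,"y": 0,"z": 0,"claw": 1}]'

```text
time: 7.12
ee_pos: [0.428, 0.1172, 0.0882]
orientation: [3.139, 0.011, -0.054]
force: [-1.7, -0.2, -0.5]
opening: 0.0856
finger_force: 0.0
```

>>> arm_command --commands '[{"wx": 0,"wy": 0,"wz": 0,"x": 0,"y": 0,"z": 0,"claw": -1},{"wx": 0,"wy": 0,"wz": 0,"x": 0,"y": 0,"z": 0,"claw": -1},{"wx": 0,"wy": 0,"wz": 0,"x": 0,"y": 0,"z": 0,"claw": -1},{"wx": 0,"wy": 0,"wz": 0,"x": 0,"y": 0,"z": 0,"claw": -1},{"wx": 0,"wy": 0,"wz": 0,"x": 0,"y": 0,"z": 0,"claw": -1}]'

```text
time: 7.53
ee_pos: [0.4349, 0.1184, 0.096]
orientation: [-3.139, -0.006, -0.056]
force: [0.4, 3.9, 7.1]
opening: 0.0428
finger_force: 61.1
```

```bash
python3 -c "
from h import *
rest(3);st()"
```

```text
F [-0.31  3.13  6.62] std 0.61 P [0.4349 0.1184 0.0959]
7.68 [0.4349 0.1184 0.0959] [-3.139 -0.006 -0.056] [-0.63  2.05  7.39] 0.0428 61.1
```

>>> arm_command --commands '[{"wx": 0,"wy": 0,"wz": 0,"x": 0,"y": 0,"z": -0.05,"claw": -1},{"wx": 0,"wy": 0,"wz": 0,"x": 0,"y": 0,"z": -0.13,"claw": -1},{"wx": 0,"wy": 0,"wz": 0,"x": 0,"y": 0,"z": -0.15,"claw": -1},{"wx": 0,"wy": 0,"wz": 0,"x": 0,"y": 0,"z": -0.15,"claw": -1},{"wx": 0,"wy": 0,"wz": 0,"x": 0,"y": 0,"z": -0.15,"claw": -1}]'

```text
time: 8.1
ee_pos: [0.4304, 0.1167, 0.2515]
orientation: [3.141, 0.002, -0.055]
force: [0.6, 0.1, -5.9]
opening: 0.0429
finger_force: 63.2
```

>>> arm_command --commands '[{"wx": 0,"wy": 0,"wz": 0,"x": 0,"y": 0,"z": -0.14,"claw": -1},{"wx": 0,"wy": 0,"wz": 0,"x": 0,"y": 0,"z": -0.06,"claw": -1},{"wx": 0,"wy": 0,"wz": 0,"x": 0,"y": 0,"z": 0,"claw": -1},{"wx": 0,"wy": 0,"wz": 0,"x": 0,"y": 0,"z": 0,"claw": -1},{"wx": 0,"wy": 0,"wz": 0,"x": 0,"y": 0,"z": 0,"claw": -1}]'

```text
time: 8.52
ee_pos: [0.43, 0.1168, 0.2981]
orientation: [3.14, 0.005, -0.055]
force: [-0.9, 0.0, -5.4]
opening: 0.0427
finger_force: 63.2
```

```bash
cat >> h.py <<'E'
def box(x,y): # box frame -> world
    c,s=np.cos(-.056),np.sin(-.056);return .465+c*x-s*y,.349+s*x+c*y
def board(x,y):
    c,s=np.cos(-.043),np.sin(-.043);return .479+c*x-s*y,-.3405+s*x+c*y
E
python3 -c "
from h import *
rest(8);z=telemetry.observe()['ee_pos'][2]
print(box(.04,.06),board(.07,.07));go(*box(.04,.06),z);go(*board(.065,.065),z)"
```

```text
F [ 0.15 -0.03 -5.9 ] std 0.39 P [0.4308 0.117  0.2985]
(np.float64(0.5082955405044588), np.float64(0.4066671151734398)) (np.float64(0.5519443674749728), np.float64(-0.27357377753319617))
8.92 [0.4317 0.1172 0.2998] [ 3.141e+00  1.000e-03 -5.500e-02] [ 0.44 -0.39 -5.81] 0.0427 63.2
shift [ 2.420e-01 -1.173e+00 -1.000e-03] rows 7.2 turn [ 0.0002  0.0007 -0.0001]
8.92 [0.4317 0.1172 0.2998] [ 3.141e+00  1.000e-03 -5.500e-02] [ 0.44 -0.39 -5.81] 0.0427 63.2
shift [ 0.547  1.554 -0.   ] rows 9.9 turn [ 0.0002  0.0007 -0.0001]
```

Static weight is 5.9 N, about 600 g, so v3 is wet and goes in the box.

>>> arm_command --commands '[{"wx": 0,"wy": 0,"wz": 0,"x": 0.015,"y": -0.06,"z": 0,"claw": -1},{"wx": 0,"wy": 0,"wz": 0,"x": 0.025,"y": -0.12,"z": 0,"claw": -1},{"wx": 0,"wy": 0,"wz": 0,"x": 0.03,"y": -0.147,"z": 0,"claw": -1},{"wx": 0,"wy": 0,"wz": 0,"x": 0.03,"y": -0.147,"z": 0,"claw": -1},{"wx": 0,"wy": 0,"wz": 0,"x": 0.03,"y": -0.147,"z": 0,"claw": -1}]'

```text
time: 9.33
ee_pos: [0.4734, 0.2719, 0.3004]
orientation: [3.141, -0.0, -0.056]
force: [1.5, -0.7, -3.8]
opening: 0.0428
finger_force: 63.5
```

>>> arm_command --commands '[{"wx": 0,"wy": 0,"wz": 0,"x": 0.03,"y": -0.147,"z": 0,"claw": -1},{"wx": 0,"wy": 0,"wz": 0,"x": 0.03,"y": -0.147,"z": 0,"claw": -1},{"wx": 0,"wy": 0,"wz": 0,"x": 0.03,"y": -0.138,"z": 0,"claw": -1},{"wx": 0,"wy": 0,"wz": 0,"x": 0.02,"y": -0.08,"z": 0,"claw": -1},{"wx": 0,"wy": 0,"wz": 0,"x": 0,"y": -0.04,"z": 0,"claw": -1}]'

```text
time: 9.75
ee_pos: [0.5088, 0.4101, 0.2995]
orientation: [-3.14, -0.0, -0.053]
force: [-0.1, 0.2, -5.5]
opening: 0.0426
finger_force: 63.7
```

```bash
python3 -c "
from h import *
rest(6);go(*box(.04,.06),.1065)"
```

```text
F [-0.28  0.08 -5.77] std 0.31 P [0.5077 0.4068 0.2997]
10.05 [0.5078 0.4051 0.3003] [ 3.14e+00  1.00e-03 -5.60e-02] [-0.08  0.27 -5.81] 0.0429 63.7
shift [ 0.002 -0.008  0.775] rows 4.7 turn [ 0.0007  0.0004 -0.0007]
```

>>> arm_command --commands '[{"wx": 0,"wy": 0,"wz": 0,"x": 0,"y": 0,"z": 0.1,"claw": -1},{"wx": 0,"wy": 0,"wz": 0,"x": 0,"y": 0,"z": 0.14,"claw": -1},{"wx": 0,"wy": 0,"wz": 0,"x": 0,"y": 0,"z": 0.14,"claw": -1},{"wx": 0,"wy": 0,"wz": 0,"x": 0,"y": 0,"z": 0.13,"claw": -1},{"wx": 0,"wy": 0,"wz": 0,"x": 0,"y": 0,"z": 0.1,"claw": -1}]'

```text
time: 10.47
ee_pos: [0.5068, 0.4042, 0.1455]
orientation: [3.139, 0.003, -0.057]
force: [-0.6, -0.8, -6.0]
opening: 0.0426
finger_force: 63.6
```

>>> arm_command --commands '[{"wx": 0,"wy": 0,"wz": 0,"x": 0,"y": 0,"z": 0.06,"claw": -1},{"wx": 0,"wy": 0,"wz": 0,"x": 0,"y": 0,"z": 0.04,"claw": -1},{"wx": 0,"wy": 0,"wz": 0,"x": 0,"y": 0,"z": 0.02,"claw": -1},{"wx": 0,"wy": 0,"wz": 0,"x": 0,"y": 0,"z": 0.02,"claw": -1},{"wx": 0,"wy": 0,"wz": 0,"x": 0,"y": 0,"z": 0.01,"claw": -1}]'

```text
time: 10.88
ee_pos: [0.5091, 0.4069, 0.1116]
orientation: [-3.14, -0.002, -0.056]
force: [-0.2, -0.1, -6.0]
opening: 0.0428
finger_force: 63.6
```

>>> arm_command --commands '[{"wx": 0,"wy": 0,"wz": 0,"x": 0,"y": 0,"z": 0.01,"claw": -1},{"wx": 0,"wy": 0,"wz": 0,"x": 0,"y": 0,"z": 0,"claw": -1},{"wx": 0,"wy": 0,"wz": 0,"x": 0,"y": 0,"z": 0,"claw": -1}]'

```text
time: 11.13
ee_pos: [0.5086, 0.4071, 0.109]
orientation: [-3.141, -0.001, -0.055]
force: [0.0, -0.5, -5.0]
opening: 0.0424
finger_force: 63.6
```

```bash
python3 -c "
from h import *
st()"
```

```text
11.13 [0.5086 0.4071 0.109 ] [-3.141e+00 -1.000e-03 -5.500e-02] [ 0.03 -0.53 -4.98] 0.0424 63.6
```

>>> arm_command --commands '[{"wx": 0,"wy": 0,"wz": 0,"x": 0,"y": 0,"z": 0.008,"claw": -1},{"wx": 0,"wy": 0,"wz": 0,"x": 0,"y": 0,"z": 0.005,"claw": -1},{"wx": 0,"wy": 0,"wz": 0,"x": 0,"y": 0,"z": 0,"claw": -1},{"wx": 0,"wy": 0,"wz": 0,"x": 0,"y": 0,"z": 0,"claw": -1}]'

```text
time: 11.47
ee_pos: [0.5087, 0.4073, 0.106]
orientation: [-3.14, -0.001, -0.055]
force: [-1.3, -0.3, 0.7]
opening: 0.0429
finger_force: 64.1
```

>>> arm_command --commands '[{"wx": 0,"wy": 0,"wz": 0,"x": 0,"y": 0,"z": 0,"claw": 0.5},{"wx": 0,"wy": 0,"wz": 0,"x": 0,"y": 0,"z": 0,"claw": 0.5},{"wx": 0,"wy": 0,"wz": 0,"x": 0,"y": 0,"z": 0,"claw": 0.5},{"wx": 0,"wy": 0,"wz": 0,"x": 0,"y": 0,"z": 0,"claw": 0.5},{"wx": 0,"wy": 0,"wz": 0,"x": 0,"y": 0,"z": 0,"claw": 0.5}]'

```text
time: 11.88
ee_pos: [0.5083, 0.4069, 0.1051]
orientation: [-3.141, -0.0, -0.055]
force: [-0.6, 0.2, 0.8]
opening: 0.0638
finger_force: 0.0
```

>>> arm_command --commands '[{"wx": 0,"wy": 0,"wz": 0,"x": 0,"y": 0,"z": -0.06,"claw": 0.5},{"wx": 0,"wy": 0,"wz": 0,"x": 0,"y": 0,"z": -0.16,"claw": 0.5},{"wx": 0,"wy": 0,"wz": 0,"x": 0,"y": 0,"z": -0.16,"claw": 0.5},{"wx": 0,"wy": 0,"wz": 0,"x": 0,"y": 0,"z": -0.16,"claw": 0.5},{"wx": 0,"wy": 0,"wz": 0,"x": 0,"y": 0,"z": -0.1,"claw": 1}]'

```text
time: 12.3
ee_pos: [0.5096, 0.4078, 0.27]
orientation: [-3.138, -0.005, -0.055]
force: [-0.1, 0.7, 0.4]
opening: 0.0742
finger_force: 0.0
```

```bash
cat >> h.py <<'E'
def vases(im=None):
    "rim-hole blobs in top view: dark reddish small round blobs"
    if im is None: im=optics.camera('top')
    b=im[:,:,::-1].copy();h=cv2.cvtColor(b,cv2.COLOR_BGR2HSV)
    m=cv2.inRange(h,(9,100,70),(14,255,140))
    m[:60]=0;n,l,s,c=cv2.connectedComponentsWithStats(m)
    for i in range(1,n):
        if 35<s[i,4]<200 and .6<s[i,2]/s[i,3]<1.6 and s[i,4]>.6*s[i,2]*s[i,3]:
            print('blob',c[i].round(1),s[i,4],'z.130',onz('top',c[i],.13)[:2].round(4),'z.116',onz('top',c[i],.116)[:2].round(4),'+.01:',onz('top',c[i],.14)[:2].round(4))
    return b
E
python3 -c "
from h import *
cv2.imwrite('pics/top3.png',vases())
st();go(.529,.0008,.22)"
```

```text
blob [391.  127.4] 62 z.130 [ 0.7413 -0.2872] z.116 [ 0.7455 -0.291 ] +.01: [ 0.7383 -0.2844]
blob [330.6 175. ] 77 z.130 [ 0.6079 -0.1136] z.116 [ 0.6105 -0.1154] +.01: [ 0.6061 -0.1123]
blob [289.2 203.5] 76 z.130 [0.5294 0.0031] z.116 [0.5311 0.0027] +.01: [0.5282 0.0034]
blob [330.7 242.7] 80 z.130 [ 0.4193 -0.109 ] z.116 [ 0.4197 -0.1107] +.01: [ 0.419  -0.1078]
blob [184.8 326.1] 73 z.130 [0.2003 0.2907] z.116 [0.1981 0.2937] +.01: [0.2019 0.2885]
12.35 [0.5119 0.4094 0.2756] [-3.132 -0.012 -0.055] [0.56 1.79 3.64] 0.0812 0.0
12.35 [0.5119 0.4094 0.2756] [-3.132 -0.012 -0.055] [0.56 1.79 3.64] 0.0812 0.0
shift [0.156 1.63  0.209] rows 9.9 turn [-0.0047 -0.0061 -0.0001]
```

View pics/top3.png

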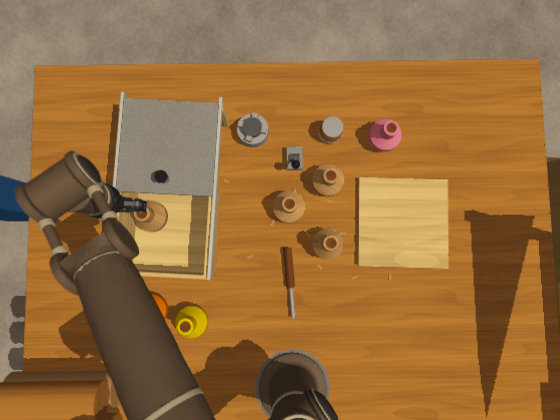

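v3 is standing in the box, with its neck at (148,210). Next is v2, at (289,204).

>>> arm_command --commands '[{"wx": 0,"wy": 0,"wz": 0,"x": 0.0165,"y": 0.148,"z": 0,"claw": 1},{"wx": 0,"wy": 0,"wz": 0,"x": 0.0165,"y": 0.148,"z": 0,"claw": 1},{"wx": 0,"wy": 0,"wz": 0,"x": 0.0165,"y": 0.148,"z": 0,"claw": 1},{"wx": 0,"wy": 0,"wz": 0,"x": 0.0165,"y": 0.148,"z": 0,"claw": 1},{"wx": 0,"wy": 0,"wz": 0,"x": 0.0165,"y": 0.148,"z": 0,"claw": 1}]'

```text
time: 12.77
ee_pos: [0.5181, 0.2194, 0.2646]
orientation: [3.142, -0.0, -0.054]
force: [0.2, 0.2, -0.0]
opening: 0.0852
finger_force: 0.0
```

>>> arm_command --commands '[{"wx": 0,"wy": 0,"wz": 0,"x": 0.0165,"y": 0.148,"z": 0,"claw": 1},{"wx": 0,"wy": 0,"wz": 0,"x": 0.0165,"y": 0.148,"z": 0,"claw": 1},{"wx": 0,"wy": 0,"wz": 0,"x": 0.0165,"y": 0.148,"z": 0,"claw": 1},{"wx": 0,"wy": 0,"wz": 0,"x": 0.0165,"y": 0.148,"z": 0.05,"claw": 1},{"wx": 0,"wy": 0,"wz": 0,"x": 0.0165,"y": 0.148,"z": 0.05,"claw": 1}]'

```text
time: 13.18
ee_pos: [0.5295, 0.0333, 0.2405]
orientation: [-3.141, -0.003, -0.055]
force: [0.3, -0.2, -0.6]
opening: 0.0856
finger_force: 0.0
```

>>> arm_command --commands '[{"wx": 0,"wy": 0,"wz": 0,"x": 0,"y": 0.148,"z": 0.05,"claw": 1},{"wx": 0,"wy": 0,"wz": 0,"x": 0,"y": 0,"z": 0.05,"claw": 1},{"wx": 0,"wy": 0,"wz": 0,"x": 0,"y": 0,"z": 0,"claw": 1},{"wx": 0,"wy": 0,"wz": 0,"x": 0,"y": 0,"z": 0,"claw": 1}]'

```text
time: 13.52
ee_pos: [0.526, -0.0021, 0.214]
orientation: [-3.141, 0.002, -0.057]
force: [-0.4, -0.4, 0.1]
opening: 0.0852
finger_force: 0.0
```

```bash
python3 -c "
from h import *
rest(4);go(.531,.002,.08)"
```

```text
F [0.08 0.16 0.22] std 0.48 P [ 0.5273 -0.0011  0.2155]
13.72 [ 0.5276 -0.0008  0.2159] [-3.141e+00 -2.000e-03 -5.300e-02] [0.23 0.69 0.56] 0.0853 0.0
shift [ 0.012 -0.012  0.543] rows 3.3 turn [-0.0001 -0.001   0.0008]
```

>>> arm_command --commands '[{"wx": 0,"wy": 0,"wz": 0,"x": 0.012,"y": -0.012,"z": 0.13,"claw": 1},{"wx": 0,"wy": 0,"wz": 0,"x": 0,"y": 0,"z": 0.14,"claw": 1},{"wx": 0,"wy": 0,"wz": 0,"x": 0,"y": 0,"z": 0.14,"claw": 1},{"wx": 0,"wy": 0,"wz": 0,"x": 0,"y": 0,"z": 0.13,"claw": 1},{"wx": 0,"wy": 0,"wz": 0,"x": 0,"y": 0,"z": 0,"claw": 1}]'

```text
time: 14.13
ee_pos: [0.5244, 0.0024, 0.074]
orientation: [-3.141, 0.013, -0.053]
force: [-1.6, -0.3, -0.8]
opening: 0.0853
finger_force: 0.0
```

>>> arm_command --commands '[{"wx": 0,"wy": 0,"wz": 0,"x": 0,"y": 0,"z": 0,"claw": -1},{"wx": 0,"wy": 0,"wz": 0,"x": 0,"y": 0,"z": 0,"claw": -1},{"wx": 0,"wy": 0,"wz": 0,"x": 0,"y": 0,"z": 0,"claw": -1},{"wx": 0,"wy": 0,"wz": 0,"x": 0,"y": 0,"z": 0,"claw": -1},{"wx": 0,"wy": 0,"wz": 0,"x": 0,"y": 0,"z": 0,"claw": -1}]'

```text
time: 14.55
ee_pos: [0.5328, 0.0013, 0.0831]
orientation: [-3.141, -0.006, -0.055]
force: [-0.2, 3.0, 7.1]
opening: 0.043
finger_force: 60.8
```

>>> arm_command --commands '[{"wx": 0,"wy": 0,"wz": 0,"x": 0,"y": 0,"z": -0.05,"claw": -1},{"wx": 0,"wy": 0,"wz": 0,"x": 0,"y": 0,"z": -0.13,"claw": -1},{"wx": 0,"wy": 0,"wz": 0,"x": 0,"y": 0,"z": -0.15,"claw": -1},{"wx": 0,"wy": 0,"wz": 0,"x": 0,"y": 0,"z": -0.15,"claw": -1},{"wx": 0,"wy": 0,"wz": 0,"x": 0,"y": 0,"z": -0.15,"claw": -1}]'

```text
time: 14.97
ee_pos: [0.5286, 0.0009, 0.2385]
orientation: [3.141, 0.002, -0.055]
force: [1.2, -0.5, -5.9]
opening: 0.0425
finger_force: 63.1
```

>>> arm_command --commands '[{"wx": 0,"wy": 0,"wz": 0,"x": 0,"y": 0,"z": -0.14,"claw": -1},{"wx": 0,"wy": 0,"wz": 0,"x": 0,"y": 0,"z": -0.06,"claw": -1},{"wx": 0,"wy": 0,"wz": 0,"x": 0,"y": 0,"z": 0,"claw": -1},{"wx": 0,"wy": 0,"wz": 0,"x": 0,"y": 0,"z": 0,"claw": -1},{"wx": 0,"wy": 0,"wz": 0,"x": 0,"y": 0,"z": 0,"claw": -1}]'

```text
time: 15.38
ee_pos: [0.5279, 0.001, 0.2849]
orientation: [3.142, 0.005, -0.055]
force: [-0.1, 1.0, -6.9]
opening: 0.0427
finger_force: 63.1
```

```bash
python3 -c "
from h import *
rest(8);z=telemetry.observe()['ee_pos'][2]
go(*box(.04,-.06),z);go(*board(.065,.065),z)"
```

```text
F [-0.11 -0.22 -5.53] std 0.45 P [0.5287 0.001  0.2851]
15.78 [0.5297 0.0009 0.2865] [-3.142e+00  1.000e-03 -5.500e-02] [-0.29 -1.04 -5.32] 0.0431 63.1
shift [-0.175 -1.136  0.   ] rows 6.9 turn [-0.      0.0007 -0.0001]
15.78 [0.5297 0.0009 0.2865] [-3.142e+00  1.000e-03 -5.500e-02] [-0.29 -1.04 -5.32] 0.0431 63.1
shift [ 0.13   1.112 -0.   ] rows 6.7 turn [-0.      0.0007 -0.0001]
```

5.5 N, about 565 g, so v2 is wet and also goes in the box.

>>> arm_command --commands '[{"wx": 0,"wy": 0,"wz": 0,"x": -0.01,"y": -0.06,"z": 0,"claw": -1},{"wx": 0,"wy": 0,"wz": 0,"x": -0.02,"y": -0.12,"z": 0,"claw": -1},{"wx": 0,"wy": 0,"wz": 0,"x": -0.02,"y": -0.145,"z": 0,"claw": -1},{"wx": 0,"wy": 0,"wz": 0,"x": -0.02,"y": -0.145,"z": 0,"claw": -1},{"wx": 0,"wy": 0,"wz": 0,"x": -0.02,"y": -0.145,"z": 0,"claw": -1}]'

```text
time: 16.2
ee_pos: [0.5158, 0.1569, 0.2873]
orientation: [-3.141, -0.0, -0.056]
force: [1.0, 0.8, -5.0]
opening: 0.0427
finger_force: 63.2
```

>>> arm_command --commands '[{"wx": 0,"wy": 0,"wz": 0,"x": -0.02,"y": -0.145,"z": 0,"claw": -1},{"wx": 0,"wy": 0,"wz": 0,"x": -0.02,"y": -0.14,"z": 0,"claw": -1},{"wx": 0,"wy": 0,"wz": 0,"x": -0.02,"y": -0.13,"z": 0,"claw": -1},{"wx": 0,"wy": 0,"wz": 0,"x": -0.02,"y": -0.07,"z": 0,"claw": -1},{"wx": 0,"wy": 0,"wz": 0,"x": 0,"y": -0.036,"z": 0,"claw": -1}]'

```text
time: 16.62
ee_pos: [0.502, 0.2899, 0.287]
orientation: [-3.14, 0.001, -0.052]
force: [-0.5, -0.8, -6.1]
opening: 0.0432
finger_force: 63.4
```

```bash
python3 -c "
from h import *
rest(6);go(*box(.04,-.06),.0935)"
```

```text
F [-0.   -0.12 -5.39] std 0.41 P [0.5033 0.2869 0.287 ]
16.92 [0.5035 0.2853 0.2871] [ 3.14   0.    -0.057] [-0.33  0.27 -5.64] 0.0425 63.4
shift [-0.008 -0.007  0.774] rows 4.7 turn [ 0.0006  0.0001 -0.0009]
```

>>> arm_command --commands '[{"wx": 0,"wy": 0,"wz": 0,"x": -0.007,"y": 0,"z": 0.1,"claw": -1},{"wx": 0,"wy": 0,"wz": 0,"x": 0,"y": 0,"z": 0.14,"claw": -1},{"wx": 0,"wy": 0,"wz": 0,"x": 0,"y": 0,"z": 0.14,"claw": -1},{"wx": 0,"wy": 0,"wz": 0,"x": 0,"y": 0,"z": 0.13,"claw": -1},{"wx": 0,"wy": 0,"wz": 0,"x": 0,"y": 0,"z": 0.1,"claw": -1}]'

```text
time: 17.33
ee_pos: [0.5005, 0.2846, 0.1321]
orientation: [3.14, 0.003, -0.057]
force: [-0.5, -0.4, -6.0]
opening: 0.0425
finger_force: 63.4
```

>>> arm_command --commands '[{"wx": 0,"wy": 0,"wz": 0,"x": 0,"y": 0,"z": 0.06,"claw": -1},{"wx": 0,"wy": 0,"wz": 0,"x": 0,"y": 0,"z": 0.04,"claw": -1},{"wx": 0,"wy": 0,"wz": 0,"x": 0,"y": 0,"z": 0.02,"claw": -1},{"wx": 0,"wy": 0,"wz": 0,"x": 0,"y": 0,"z": 0.02,"claw": -1},{"wx": 0,"wy": 0,"wz": 0,"x": 0,"y": 0,"z": 0.01,"claw": -1}]'

```text
time: 17.75
ee_pos: [0.5027, 0.2869, 0.098]
orientation: [-3.141, -0.002, -0.056]
force: [-0.0, 0.7, -6.3]
opening: 0.0427
finger_force: 63.4
```

>>> arm_command --commands '[{"wx": 0,"wy": 0,"wz": 0,"x": 0,"y": 0,"z": 0.012,"claw": -1},{"wx": 0,"wy": 0,"wz": 0,"x": 0,"y": 0,"z": 0.01,"claw": -1},{"wx": 0,"wy": 0,"wz": 0,"x": 0,"y": 0,"z": 0,"claw": -1},{"wx": 0,"wy": 0,"wz": 0,"x": 0,"y": 0,"z": 0,"claw": -1}]'

```text
time: 18.08
ee_pos: [0.5026, 0.2875, 0.0932]
orientation: [-3.141, -0.002, -0.055]
force: [-0.3, -0.2, -0.7]
opening: 0.0429
finger_force: 63.8
```

Touched down; the force is about 0. Releasing and retreating.

>>> arm_command --commands '[{"wx": 0,"wy": 0,"wz": 0,"x": 0,"y": 0,"z": 0,"claw": 0.5},{"wx": 0,"wy": 0,"wz": 0,"x": 0,"y": 0,"z": 0,"claw": 0.5},{"wx": 0,"wy": 0,"wz": 0,"x": 0,"y": 0,"z": 0,"claw": 0.5},{"wx": 0,"wy": 0,"wz": 0,"x": 0,"y": 0,"z": 0,"claw": 0.5},{"wx": 0,"wy": 0,"wz": 0,"x": 0,"y": 0,"z": 0,"claw": 0.5}]'

```text
time: 18.5
ee_pos: [0.5041, 0.2912, 0.0947]
orientation: [-3.133, -0.006, -0.056]
force: [-0.3, 8.1, 2.2]
opening: 0.0637
finger_force: 0.0
```

>>> arm_command --commands '[{"wx": 0,"wy": 0,"wz": 0,"x": 0,"y": 0,"z": -0.06,"claw": 0.5},{"wx": 0,"wy": 0,"wz": 0,"x": 0,"y": 0,"z": -0.16,"claw": 0.5},{"wx": 0,"wy": 0,"wz": 0,"x": 0,"y": 0,"z": -0.16,"claw": 0.5},{"wx": 0,"wy": 0,"wz": 0,"x": 0,"y": 0,"z": -0.16,"claw": 0.5},{"wx": 0,"wy": 0,"wz": 0,"x": 0,"y": 0,"z": -0.1,"claw": 1}]'

```text
time: 18.92
ee_pos: [0.5038, 0.2882, 0.2579]
orientation: [-3.137, -0.008, -0.055]
force: [1.1, 0.5, 0.9]
opening: 0.0743
finger_force: 0.0
```

```bash
python3 -c "
from h import *
cv2.imwrite('pics/top4.png',vases());rest(2)
go(.42,-.110,.22)"
```

```text
blob [391.  127.4] 61 z.130 [ 0.7411 -0.2872] z.116 [ 0.7453 -0.291 ] +.01: [ 0.7381 -0.2844]
blob [330.5 175.1] 72 z.130 [ 0.6076 -0.1135] z.116 [ 0.6102 -0.1153] +.01: [ 0.6058 -0.1122]
blob [186.4 216.4] 57 z.130 [0.4976 0.2879] z.116 [0.4989 0.2908] +.01: [0.4966 0.2857]
blob [330.7 242.6] 76 z.130 [ 0.4195 -0.1091] z.116 [ 0.4199 -0.1108] +.01: [ 0.4193 -0.1078]
F [0.2  0.14 0.46] std 0.77 P [0.505  0.2887 0.2584]
19.07 [0.504  0.2883 0.2566] [-3.137 -0.008 -0.055] [-0.17 -0.02 -0.31] 0.0854 0.0
shift [-0.249  1.61   0.137] rows 9.8 turn [-0.0023 -0.0042 -0.    ]
```

v2 is standing in the box (blob at (186,216)) and the others haven't moved. Next is v4.

>>> arm_command --commands '[{"wx": 0,"wy": 0,"wz": 0,"x": -0.0225,"y": 0.146,"z": 0,"claw": 1},{"wx": 0,"wy": 0,"wz": 0,"x": -0.0225,"y": 0.146,"z": 0,"claw": 1},{"wx": 0,"wy": 0,"wz": 0,"x": -0.0225,"y": 0.146,"z": 0,"claw": 1},{"wx": 0,"wy": 0,"wz": 0,"x": -0.0225,"y": 0.146,"z": 0,"claw": 1},{"wx": 0,"wy": 0,"wz": 0,"x": -0.0225,"y": 0.146,"z": 0,"claw": 1}]'

```text
time: 19.48
ee_pos: [0.4616, 0.1048, 0.2501]
orientation: [3.141, 0.002, -0.054]
force: [0.1, -1.0, -0.3]
opening: 0.0855
finger_force: 0.0
```

>>> arm_command --commands '[{"wx": 0,"wy": 0,"wz": 0,"x": -0.0225,"y": 0.146,"z": 0,"claw": 1},{"wx": 0,"wy": 0,"wz": 0,"x": -0.0225,"y": 0.146,"z": 0,"claw": 1},{"wx": 0,"wy": 0,"wz": 0,"x": -0.0225,"y": 0.146,"z": 0,"claw": 1},{"wx": 0,"wy": 0,"wz": 0,"x": -0.0225,"y": 0.146,"z": 0.04,"claw": 1},{"wx": 0,"wy": 0,"wz": 0,"x": -0.0225,"y": 0.146,"z": 0.04,"claw": 1}]'

```text
time: 19.9
ee_pos: [0.4242, -0.0759, 0.231]
orientation: [3.142, -0.0, -0.055]
force: [0.9, -0.9, -0.9]
opening: 0.0853
finger_force: 0.0
```

>>> arm_command --commands '[{"wx": 0,"wy": 0,"wz": 0,"x": -0.02,"y": 0.14,"z": 0.04,"claw": 1},{"wx": 0,"wy": 0,"wz": 0,"x": 0,"y": 0,"z": 0.04,"claw": 1},{"wx": 0,"wy": 0,"wz": 0,"x": 0,"y": 0,"z": 0,"claw": 1},{"wx": 0,"wy": 0,"wz": 0,"x": 0,"y": 0,"z": 0,"claw": 1}]'

```text
time: 20.23
ee_pos: [0.4171, -0.1084, 0.2103]
orientation: [-3.14, 0.003, -0.056]
force: [0.8, -0.1, -0.5]
opening: 0.0856
finger_force: 0.0
```

```bash
python3 -c "
from h import *
rest(4);go(.4205,-.1095,.093)"
```

```text
F [-0.14 -0.17  0.36] std 0.47 P [ 0.4185 -0.108   0.2117]
20.43 [ 0.4189 -0.108   0.2122] [ 3.142e+00 -1.000e-03 -5.300e-02] [-1.21  0.19 -0.3 ] 0.0852 0.0
shift [0.006 0.006 0.477] rows 2.9 turn [ 0.     -0.0004  0.0011]
```

>>> arm_command --commands '[{"wx": 0,"wy": 0,"wz": 0,"x": 0.006,"y": 0.006,"z": 0.11,"claw": 1},{"wx": 0,"wy": 0,"wz": 0,"x": 0,"y": 0,"z": 0.13,"claw": 1},{"wx": 0,"wy": 0,"wz": 0,"x": 0,"y": 0,"z": 0.13,"claw": 1},{"wx": 0,"wy": 0,"wz": 0,"x": 0,"y": 0,"z": 0.107,"claw": 1},{"wx": 0,"wy": 0,"wz": 0,"x": 0,"y": 0,"z": 0,"claw": 1}]'

```text
time: 20.85
ee_pos: [0.4155, -0.108, 0.0882]
orientation: [-3.138, 0.01, -0.053]
force: [-1.3, 0.8, -1.0]
opening: 0.0851
finger_force: 0.0
```

>>> arm_command --commands '[{"wx": 0,"wy": 0,"wz": 0,"x": 0,"y": 0,"z": 0,"claw": -1},{"wx": 0,"wy": 0,"wz": 0,"x": 0,"y": 0,"z": 0,"claw": -1},{"wx": 0,"wy": 0,"wz": 0,"x": 0,"y": 0,"z": 0,"claw": -1},{"wx": 0,"wy": 0,"wz": 0,"x": 0,"y": 0,"z": 0,"claw": -1},{"wx": 0,"wy": 0,"wz": 0,"x": 0,"y": 0,"z": 0,"claw": -1}]'

```text
time: 21.27
ee_pos: [0.4219, -0.1108, 0.095]
orientation: [3.141, -0.005, -0.056]
force: [-0.4, 2.8, 5.4]
opening: 0.0429
finger_force: 60.7
```

>>> arm_command --commands '[{"wx": 0,"wy": 0,"wz": 0,"x": 0,"y": 0,"z": -0.05,"claw": -1},{"wx": 0,"wy": 0,"wz": 0,"x": 0,"y": 0,"z": -0.13,"claw": -1},{"wx": 0,"wy": 0,"wz": 0,"x": 0,"y": 0,"z": -0.15,"claw": -1},{"wx": 0,"wy": 0,"wz": 0,"x": 0,"y": 0,"z": -0.15,"claw": -1},{"wx": 0,"wy": 0,"wz": 0,"x": 0,"y": 0,"z": -0.15,"claw": -1}]'

```text
time: 21.68
ee_pos: [0.4182, -0.1103, 0.251]
orientation: [-3.141, 0.002, -0.055]
force: [1.0, 0.3, -5.4]
opening: 0.0423
finger_force: 63.6
```

>>> arm_command --commands '[{"wx": 0,"wy": 0,"wz": 0,"x": 0,"y": 0,"z": -0.14,"claw": -1},{"wx": 0,"wy": 0,"wz": 0,"x": 0,"y": 0,"z": -0.06,"claw": -1},{"wx": 0,"wy": 0,"wz": 0,"x": 0,"y": 0,"z": 0,"claw": -1},{"wx": 0,"wy": 0,"wz": 0,"x": 0,"y": 0,"z": 0,"claw": -1},{"wx": 0,"wy": 0,"wz": 0,"x": 0,"y": 0,"z": 0,"claw": -1}]'

```text
time: 22.1
ee_pos: [0.4177, -0.11, 0.2976]
orientation: [-3.14, 0.005, -0.055]
force: [0.5, -0.7, -6.6]
opening: 0.0429
finger_force: 63.6
```

```bash
python3 -c "
from h import *
rest(8);z=telemetry.observe()['ee_pos'][2]
go(*box(-.06,.05),z);go(*board(-.05,0.05),z)"
```

```text
F [ 0.04  0.07 -6.  ] std 0.34 P [ 0.4185 -0.1103  0.298 ]
22.5 [ 0.4194 -0.1106  0.2993] [-3.141e+00  1.000e-03 -5.500e-02] [ 0.46  0.62 -5.83] 0.0426 63.6
shift [-1.590e-01 -2.046e+00  1.000e-03] rows 12.4 turn [-0.0002  0.0007 -0.0001]
22.5 [ 0.4194 -0.1106  0.2993] [-3.141e+00  1.000e-03 -5.500e-02] [ 0.46  0.62 -5.83] 0.0426 63.6
shift [ 0.086  0.708 -0.   ] rows 4.3 turn [-0.0002  0.0007 -0.0001]
```

6.0 N, about 610 g, so v4 is wet. It goes in the front row of the box.

>>> arm_command --commands '[{"wx": 0,"wy": 0,"wz": 0,"x": -0.005,"y": -0.06,"z": 0,"claw": -1},{"wx": 0,"wy": 0,"wz": 0,"x": -0.013,"y": -0.12,"z": 0,"claw": -1},{"wx": 0,"wy": 0,"wz": 0,"x": -0.013,"y": -0.145,"z": 0,"claw": -1},{"wx": 0,"wy": 0,"wz": 0,"x": -0.013,"y": -0.145,"z": 0,"claw": -1},{"wx": 0,"wy": 0,"wz": 0,"x": -0.013,"y": -0.145,"z": 0,"claw": -1}]'

```text
time: 22.92
ee_pos: [0.4137, 0.0449, 0.3001]
orientation: [-3.141, -0.001, -0.057]
force: [0.2, -1.2, -5.4]
opening: 0.0425
finger_force: 63.7
```

>>> arm_command --commands '[{"wx": 0,"wy": 0,"wz": 0,"x": -0.013,"y": -0.145,"z": 0,"claw": -1},{"wx": 0,"wy": 0,"wz": 0,"x": -0.013,"y": -0.145,"z": 0,"claw": -1},{"wx": 0,"wy": 0,"wz": 0,"x": -0.013,"y": -0.145,"z": 0,"claw": -1},{"wx": 0,"wy": 0,"wz": 0,"x": -0.013,"y": -0.145,"z": 0,"claw": -1},{"wx": 0,"wy": 0,"wz": 0,"x": -0.013,"y": -0.145,"z": 0,"claw": -1}]'

```text
time: 23.33
ee_pos: [0.4073, 0.2274, 0.3001]
orientation: [-3.142, -0.001, -0.055]
force: [0.9, -0.9, -7.2]
opening: 0.0428
finger_force: 63.7
```

>>> arm_command --commands '[{"wx": 0,"wy": 0,"wz": 0,"x": -0.013,"y": -0.145,"z": 0,"claw": -1},{"wx": 0,"wy": 0,"wz": 0,"x": -0.013,"y": -0.145,"z": 0,"claw": -1},{"wx": 0,"wy": 0,"wz": 0,"x": -0.013,"y": -0.145,"z": 0,"claw": -1},{"wx": 0,"wy": 0,"wz": 0,"x": -0.013,"y": -0.14,"z": 0,"claw": -1},{"wx": 0,"wy": 0,"wz": 0,"x": -0.009,"y": -0.1,"z": 0,"claw": -1}]'

```text
time: 23.75
ee_pos: [0.4012, 0.3983, 0.2997]
orientation: [-3.14, 0.0, -0.054]
force: [0.7, -0.1, -5.2]
opening: 0.0423
finger_force: 63.9
```

>>> arm_command --commands '[{"wx": 0,"wy": 0,"wz": 0,"x": 0,"y": -0.051,"z": 0,"claw": -1},{"wx": 0,"wy": 0,"wz": 0,"x": 0,"y": 0,"z": 0,"claw": -1},{"wx": 0,"wy": 0,"wz": 0,"x": 0,"y": 0,"z": 0,"claw": -1}]'

```text
time: 24.0
ee_pos: [0.4023, 0.4073, 0.2993]
orientation: [3.139, 0.001, -0.054]
force: [0.2, -0.9, -5.2]
opening: 0.0428
finger_force: 64.0
```

```bash
python3 -c "
from h import *
rest(4);go(*box(-.066,.055),.1055)"
```

```text
F [-0.57 -0.04 -5.72] std 0.37 P [0.4025 0.4063 0.2996]
24.2 [0.4027 0.4062 0.2999] [ 3.141  0.    -0.057] [-0.72  0.21 -5.11] 0.0427 64.0
shift [-0.002 -0.006  0.778] rows 4.7 turn [ 0.0005  0.0001 -0.0008]
```

>>> arm_command --commands '[{"wx": 0,"wy": 0,"wz": 0,"x": 0,"y": 0,"z": 0.1,"claw": -1},{"wx": 0,"wy": 0,"wz": 0,"x": 0,"y": 0,"z": 0.14,"claw": -1},{"wx": 0,"wy": 0,"wz": 0,"x": 0,"y": 0,"z": 0.14,"claw": -1},{"wx": 0,"wy": 0,"wz": 0,"x": 0,"y": 0,"z": 0.13,"claw": -1},{"wx": 0,"wy": 0,"wz": 0,"x": 0,"y": 0,"z": 0.1,"claw": -1}]'

```text
time: 24.62
ee_pos: [0.4016, 0.4053, 0.145]
orientation: [3.139, 0.002, -0.057]
force: [0.1, -0.4, -6.3]
opening: 0.043
finger_force: 63.9
```

>>> arm_command --commands '[{"wx": 0,"wy": 0,"wz": 0,"x": 0,"y": 0,"z": 0.06,"claw": -1},{"wx": 0,"wy": 0,"wz": 0,"x": 0,"y": 0,"z": 0.04,"claw": -1},{"wx": 0,"wy": 0,"wz": 0,"x": 0,"y": 0,"z": 0.02,"claw": -1},{"wx": 0,"wy": 0,"wz": 0,"x": 0,"y": 0,"z": 0.02,"claw": -1},{"wx": 0,"wy": 0,"wz": 0,"x": 0,"y": 0,"z": 0.01,"claw": -1}]'

```text
time: 25.03
ee_pos: [0.4035, 0.408, 0.1109]
orientation: [-3.14, -0.002, -0.056]
force: [0.1, -0.5, -5.9]
opening: 0.0426
finger_force: 63.9
```

>>> arm_command --commands '[{"wx": 0,"wy": 0,"wz": 0,"x": 0,"y": 0,"z": 0.012,"claw": -1},{"wx": 0,"wy": 0,"wz": 0,"x": 0,"y": 0,"z": 0.01,"claw": -1},{"wx": 0,"wy": 0,"wz": 0,"x": 0,"y": 0,"z": 0,"claw": -1},{"wx": 0,"wy": 0,"wz": 0,"x": 0,"y": 0,"z": 0,"claw": -1}]'

```text
time: 25.37
ee_pos: [0.4028, 0.408, 0.1052]
orientation: [-3.141, -0.001, -0.055]
force: [-0.1, 0.9, -4.7]
opening: 0.0424
finger_force: 64.1
```

>>> arm_command --commands '[{"wx": 0,"wy": 0,"wz": 0,"x": 0,"y": 0,"z": 0.008,"claw": -1},{"wx": 0,"wy": 0,"wz": 0,"x": 0,"y": 0,"z": 0,"claw": -1},{"wx": 0,"wy": 0,"wz": 0,"x": 0,"y": 0,"z": 0,"claw": -1}]'

```text
time: 25.62
ee_pos: [0.4031, 0.4082, 0.105]
orientation: [-3.141, -0.001, -0.055]
force: [-1.7, -1.3, 4.0]
opening: 0.0428
finger_force: 65.0
```

>>> arm_command --commands '[{"wx": 0,"wy": 0,"wz": 0,"x": 0,"y": 0,"z": 0,"claw": 0.5},{"wx": 0,"wy": 0,"wz": 0,"x": 0,"y": 0,"z": 0,"claw": 0.5},{"wx": 0,"wy": 0,"wz": 0,"x": 0,"y": 0,"z": 0,"claw": 0.5},{"wx": 0,"wy": 0,"wz": 0,"x": 0,"y": 0,"z": 0,"claw": 0.5},{"wx": 0,"wy": 0,"wz": 0,"x": 0,"y": 0,"z": 0,"claw": 0.5}]'

```text
time: 26.03
ee_pos: [0.4027, 0.4078, 0.1027]
orientation: [-3.141, -0.0, -0.055]
force: [0.2, -0.5, -0.3]
opening: 0.0643
finger_force: 0.0
```

>>> arm_command --commands '[{"wx": 0,"wy": 0,"wz": 0,"x": 0,"y": 0,"z": -0.06,"claw": 0.5},{"wx": 0,"wy": 0,"wz": 0,"x": 0,"y": 0,"z": -0.16,"claw": 0.5},{"wx": 0,"wy": 0,"wz": 0,"x": 0,"y": 0,"z": -0.16,"claw": 0.5},{"wx": 0,"wy": 0,"wz": 0,"x": 0,"y": 0,"z": -0.16,"claw": 0.5},{"wx": 0,"wy": 0,"wz": 0,"x": 0,"y": 0,"z": -0.1,"claw": 1}]'

```text
time: 26.45
ee_pos: [0.4039, 0.4088, 0.2673]
orientation: [-3.137, -0.004, -0.055]
force: [0.6, 1.1, -0.6]
opening: 0.0748
finger_force: 0.0
```

```bash
python3 -c "
from h import *
cv2.imwrite('pics/top5.png',vases());rest(2)
go(.609,-.115,.22)"
```

```text
blob [391.  127.4] 62 z.130 [ 0.7413 -0.2872] z.116 [ 0.7455 -0.291 ] +.01: [ 0.7383 -0.2844]
blob [330.6 175. ] 77 z.130 [ 0.6079 -0.1136] z.116 [ 0.6105 -0.1154] +.01: [ 0.6061 -0.1123]
blob [141.3 212.9] 83 z.130 [0.5093 0.4126] z.116 [0.5107 0.4171] +.01: [0.5082 0.4094]
blob [186.5 215.4] 82 z.130 [0.5003 0.2877] z.116 [0.5017 0.2907] +.01: [0.4994 0.2856]
blob [184.9 326.1] 71 z.130 [0.2004 0.2903] z.116 [0.1982 0.2933] +.01: [0.202  0.2882]
F [0.51 0.1  0.02] std 0.46 P [0.4049 0.4097 0.2678]
26.6 [0.4041 0.409  0.2661] [-3.137 -0.005 -0.055] [ 0.43  0.17 -0.44] 0.0856 0.0
shift [0.933 2.049 0.179] rows 13.6 turn [-0.0025 -0.0026 -0.0001]
```

View pics/top5.png

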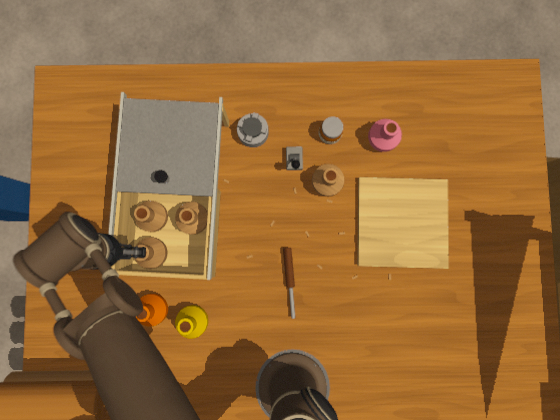

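Three vases stand in the box, at (144,213), (187,215) and (148,252). The last one is v1 at (331,175).

>>> arm_command --commands '[{"wx": 0,"wy": 0,"wz": 0,"x": 0.062,"y": 0.1366,"z": 0,"claw": 1},{"wx": 0,"wy": 0,"wz": 0,"x": 0.062,"y": 0.1366,"z": 0,"claw": 1},{"wx": 0,"wy": 0,"wz": 0,"x": 0.062,"y": 0.1366,"z": 0,"claw": 1},{"wx": 0,"wy": 0,"wz": 0,"x": 0.062,"y": 0.1366,"z": 0,"claw": 1},{"wx": 0,"wy": 0,"wz": 0,"x": 0.062,"y": 0.1366,"z": 0,"claw": 1}]'

```text
time: 27.02
ee_pos: [0.4693, 0.2308, 0.2601]
orientation: [3.14, 0.004, -0.054]
force: [-0.2, -0.2, 0.9]
opening: 0.0852
finger_force: 0.0
```

>>> arm_command --commands '[{"wx": 0,"wy": 0,"wz": 0,"x": 0.062,"y": 0.1366,"z": 0,"claw": 1},{"wx": 0,"wy": 0,"wz": 0,"x": 0.062,"y": 0.1366,"z": 0,"claw": 1},{"wx": 0,"wy": 0,"wz": 0,"x": 0.062,"y": 0.1366,"z": 0,"claw": 1},{"wx": 0,"wy": 0,"wz": 0,"x": 0.062,"y": 0.1366,"z": 0,"claw": 1},{"wx": 0,"wy": 0,"wz": 0,"x": 0.062,"y": 0.1366,"z": 0,"claw": 1}]'

```text
time: 27.43
ee_pos: [0.5373, 0.0562, 0.2601]
orientation: [3.141, 0.004, -0.055]
force: [0.5, 0.4, -0.3]
opening: 0.0853
finger_force: 0.0
```

>>> arm_command --commands '[{"wx": 0,"wy": 0,"wz": 0,"x": 0.062,"y": 0.1366,"z": 0,"claw": 1},{"wx": 0,"wy": 0,"wz": 0,"x": 0.062,"y": 0.1366,"z": 0,"claw": 1},{"wx": 0,"wy": 0,"wz": 0,"x": 0.062,"y": 0.1366,"z": 0,"claw": 1},{"wx": 0,"wy": 0,"wz": 0,"x": 0.062,"y": 0.1366,"z": 0.05,"claw": 1},{"wx": 0,"wy": 0,"wz": 0,"x": 0.062,"y": 0.1366,"z": 0.05,"claw": 1}]'

```text
time: 27.85
ee_pos: [0.6062, -0.1185, 0.2357]
orientation: [-3.141, 0.001, -0.055]
force: [-0.0, 1.4, -0.4]
opening: 0.0851
finger_force: 0.0
```

>>> arm_command --commands '[{"wx": 0,"wy": 0,"wz": 0,"x": 0,"y": 0,"z": 0.08,"claw": 1},{"wx": 0,"wy": 0,"wz": 0,"x": 0,"y": 0,"z": 0,"claw": 1},{"wx": 0,"wy": 0,"wz": 0,"x": 0,"y": 0,"z": 0,"claw": 1}]'

```text
time: 28.1
ee_pos: [0.6037, -0.1162, 0.2137]
orientation: [-3.139, 0.008, -0.056]
force: [0.8, 0.4, -0.3]
opening: 0.0853
finger_force: 0.0
```

```bash
python3 -c "
from h import *
rest(4);go(.61,-.1155,.08)"
```

```text
F [-0.08  0.21  0.66] std 0.35 P [ 0.6059 -0.1157  0.2173]
28.3 [ 0.6067 -0.1156  0.2186] [ 3.141e+00 -1.000e-03 -5.400e-02] [-0.33  0.39  0.32] 0.0852 0.0
shift [ 0.012 -0.001  0.554] rows 3.3 turn [ 0.0001 -0.0007  0.0007]
```

>>> arm_command --commands '[{"wx": 0,"wy": 0,"wz": 0,"x": 0.012,"y": 0,"z": 0.13,"claw": 1},{"wx": 0,"wy": 0,"wz": 0,"x": 0,"y": 0,"z": 0.15,"claw": 1},{"wx": 0,"wy": 0,"wz": 0,"x": 0,"y": 0,"z": 0.14,"claw": 1},{"wx": 0,"wy": 0,"wz": 0,"x": 0,"y": 0,"z": 0.13,"claw": 1},{"wx": 0,"wy": 0,"wz": 0,"x": 0,"y": 0,"z": 0,"claw": 1}]'

```text
time: 28.72
ee_pos: [0.6038, -0.1143, 0.0737]
orientation: [-3.139, 0.012, -0.054]
force: [-2.1, 0.7, -0.6]
opening: 0.0855
finger_force: 0.0
```

>>> arm_command --commands '[{"wx": 0,"wy": 0,"wz": 0,"x": 0,"y": 0,"z": 0,"claw": -1},{"wx": 0,"wy": 0,"wz": 0,"x": 0,"y": 0,"z": 0,"claw": -1},{"wx": 0,"wy": 0,"wz": 0,"x": 0,"y": 0,"z": 0,"claw": -1},{"wx": 0,"wy": 0,"wz": 0,"x": 0,"y": 0,"z": 0,"claw": -1},{"wx": 0,"wy": 0,"wz": 0,"x": 0,"y": 0,"z": 0,"claw": -1}]'

```text
time: 29.13
ee_pos: [0.6122, -0.117, 0.084]
orientation: [3.141, -0.007, -0.055]
force: [0.6, 2.1, 5.6]
opening: 0.0429
finger_force: 61.2
```

>>> arm_command --commands '[{"wx": 0,"wy": 0,"wz": 0,"x": 0,"y": 0,"z": -0.05,"claw": -1},{"wx": 0,"wy": 0,"wz": 0,"x": 0,"y": 0,"z": -0.13,"claw": -1},{"wx": 0,"wy": 0,"wz": 0,"x": 0,"y": 0,"z": -0.15,"claw": -1},{"wx": 0,"wy": 0,"wz": 0,"x": 0,"y": 0,"z": -0.15,"claw": -1},{"wx": 0,"wy": 0,"wz": 0,"x": 0,"y": 0,"z": -0.15,"claw": -1}]'

```text
time: 29.55
ee_pos: [0.6081, -0.1169, 0.2391]
orientation: [3.142, 0.002, -0.055]
force: [0.7, -0.6, -4.0]
opening: 0.0427
finger_force: 62.5
```

>>> arm_command --commands '[{"wx": 0,"wy": 0,"wz": 0,"x": 0,"y": 0,"z": -0.14,"claw": -1},{"wx": 0,"wy": 0,"wz": 0,"x": 0,"y": 0,"z": -0.06,"claw": -1},{"wx": 0,"wy": 0,"wz": 0,"x": 0,"y": 0,"z": 0,"claw": -1},{"wx": 0,"wy": 0,"wz": 0,"x": 0,"y": 0,"z": 0,"claw": -1},{"wx": 0,"wy": 0,"wz": 0,"x": 0,"y": 0,"z": 0,"claw": -1}]'

```text
time: 29.97
ee_pos: [0.6075, -0.1166, 0.2852]
orientation: [-3.141, 0.004, -0.055]
force: [-0.3, 0.2, -4.3]
opening: 0.0427
finger_force: 62.5
```

```bash
python3 -c "
from h import *
rest(8);z=telemetry.observe()['ee_pos'][2]
go(*box(-.066,-.055),z);go(*board(0,0),z)"
```

```text
F [-0.28  0.02 -4.53] std 0.43 P [ 0.6081 -0.1166  0.2852]
30.37 [ 0.6091 -0.1168  0.2866] [-3.141e+00  1.000e-03 -5.500e-02] [ 0.19  0.11 -4.64] 0.0425 62.5
shift [-0.942 -1.609  0.002] rows 11.2 turn [-0.0002  0.0007 -0.0001]
30.37 [ 0.6091 -0.1168  0.2866] [-3.141e+00  1.000e-03 -5.500e-02] [ 0.19  0.11 -4.64] 0.0425 62.5
shift [-0.47   0.922  0.   ] rows 6.2 turn [-0.0002  0.0007 -0.0001]
```

4.5 N, about 460 g, so v1 is light and goes on the board.

>>> arm_command --commands '[{"wx": 0,"wy": 0,"wz": 0,"x": -0.03,"y": 0.06,"z": 0,"claw": -1},{"wx": 0,"wy": 0,"wz": 0,"x": -0.06,"y": 0.12,"z": 0,"claw": -1},{"wx": 0,"wy": 0,"wz": 0,"x": -0.07,"y": 0.135,"z": 0,"claw": -1},{"wx": 0,"wy": 0,"wz": 0,"x": -0.07,"y": 0.135,"z": 0,"claw": -1},{"wx": 0,"wy": 0,"wz": 0,"x": -0.07,"y": 0.135,"z": 0,"claw": -1}]'

```text
time: 30.78
ee_pos: [0.5256, -0.2598, 0.2875]
orientation: [3.141, -0.0, -0.054]
force: [-0.4, -0.1, -4.0]
opening: 0.0426
finger_force: 62.5
```

>>> arm_command --commands '[{"wx": 0,"wy": 0,"wz": 0,"x": -0.07,"y": 0.135,"z": 0,"claw": -1},{"wx": 0,"wy": 0,"wz": 0,"x": -0.05,"y": 0.102,"z": 0,"claw": -1},{"wx": 0,"wy": 0,"wz": 0,"x": -0.03,"y": 0.06,"z": 0,"claw": -1},{"wx": 0,"wy": 0,"wz": 0,"x": -0.02,"y": 0.04,"z": 0,"claw": -1},{"wx": 0,"wy": 0,"wz": 0,"x": 0,"y": 0,"z": 0,"claw": -1}]'

```text
time: 31.2
ee_pos: [0.4782, -0.3426, 0.2875]
orientation: [3.141, 0.0, -0.058]
force: [0.5, 0.3, -3.0]
opening: 0.043
finger_force: 62.5
```

```bash
python3 -c "
from h import *
rest(6);go(*board(0,0),.1025)"
```

```text
F [ 0.21 -0.09 -4.35] std 0.61 P [ 0.4798 -0.3397  0.2875]
31.5 [ 0.4801 -0.3393  0.2875] [-3.141 -0.    -0.053] [-0.18 -0.25 -5.14] 0.0427 62.5
shift [-0.004  0.006  0.74 ] rows 4.5 turn [-0.0003 -0.0001  0.0008]
```

>>> arm_command --commands '[{"wx": 0,"wy": 0,"wz": 0,"x": 0,"y": 0,"z": 0.1,"claw": -1},{"wx": 0,"wy": 0,"wz": 0,"x": 0,"y": 0,"z": 0.13,"claw": -1},{"wx": 0,"wy": 0,"wz": 0,"x": 0,"y": 0,"z": 0.13,"claw": -1},{"wx": 0,"wy": 0,"wz": 0,"x": 0,"y": 0,"z": 0.12,"claw": -1},{"wx": 0,"wy": 0,"wz": 0,"x": 0,"y": 0,"z": 0.09,"claw": -1}]'

```text
time: 31.92
ee_pos: [0.4788, -0.3385, 0.1422]
orientation: [-3.139, 0.003, -0.054]
force: [-0.1, 0.7, -4.0]
opening: 0.0426
finger_force: 62.5
```

>>> arm_command --commands '[{"wx": 0,"wy": 0,"wz": 0,"x": 0,"y": 0,"z": 0.06,"claw": -1},{"wx": 0,"wy": 0,"wz": 0,"x": 0,"y": 0,"z": 0.04,"claw": -1},{"wx": 0,"wy": 0,"wz": 0,"x": 0,"y": 0,"z": 0.02,"claw": -1},{"wx": 0,"wy": 0,"wz": 0,"x": 0,"y": 0,"z": 0.02,"claw": -1},{"wx": 0,"wy": 0,"wz": 0,"x": 0,"y": 0,"z": 0.01,"claw": -1}]'

```text
time: 32.33
ee_pos: [0.4802, -0.3408, 0.108]
orientation: [3.141, -0.001, -0.055]
force: [-0.8, 0.9, -4.5]
opening: 0.0428
finger_force: 62.6
```

>>> arm_command --commands '[{"wx": 0,"wy": 0,"wz": 0,"x": 0,"y": 0,"z": 0.015,"claw": -1},{"wx": 0,"wy": 0,"wz": 0,"x": 0,"y": 0,"z": 0.01,"claw": -1},{"wx": 0,"wy": 0,"wz": 0,"x": 0,"y": 0,"z": 0,"claw": -1},{"wx": 0,"wy": 0,"wz": 0,"x": 0,"y": 0,"z": 0,"claw": -1}]'

```text
time: 32.67
ee_pos: [0.4798, -0.3411, 0.1021]
orientation: [3.141, -0.001, -0.055]
force: [-0.6, -0.6, -3.0]
opening: 0.0428
finger_force: 62.7
```

>>> arm_command --commands '[{"wx": 0,"wy": 0,"wz": 0,"x": 0,"y": 0,"z": 0.007,"claw": -1},{"wx": 0,"wy": 0,"wz": 0,"x": 0,"y": 0,"z": 0,"claw": -1},{"wx": 0,"wy": 0,"wz": 0,"x": 0,"y": 0,"z": 0,"claw": -1}]'

```text
time: 32.92
ee_pos: [0.4802, -0.3411, 0.102]
orientation: [3.141, -0.002, -0.055]
force: [-1.6, 2.9, 5.9]
opening: 0.0427
finger_force: 63.5
```

>>> arm_command --commands '[{"wx": 0,"wy": 0,"wz": 0,"x": 0,"y": 0,"z": 0,"claw": 0.5},{"wx": 0,"wy": 0,"wz": 0,"x": 0,"y": 0,"z": 0,"claw": 0.5},{"wx": 0,"wy": 0,"wz": 0,"x": 0,"y": 0,"z": 0,"claw": 0.5},{"wx": 0,"wy": 0,"wz": 0,"x": 0,"y": 0,"z": 0,"claw": 0.5},{"wx": 0,"wy": 0,"wz": 0,"x": 0,"y": 0,"z": 0,"claw": 0.5}]'

```text
time: 33.33
ee_pos: [0.4794, -0.3407, 0.0996]
orientation: [3.141, -0.0, -0.055]
force: [-0.1, 0.4, -0.2]
opening: 0.0639
finger_force: 0.0
```

>>> arm_command --commands '[{"wx": 0,"wy": 0,"wz": 0,"x": 0,"y": 0,"z": -0.06,"claw": 0.5},{"wx": 0,"wy": 0,"wz": 0,"x": 0,"y": 0,"z": -0.16,"claw": 0.5},{"wx": 0,"wy": 0,"wz": 0,"x": 0,"y": 0,"z": -0.16,"claw": 0.5},{"wx": 0,"wy": 0,"wz": 0,"x": 0,"y": 0,"z": -0.16,"claw": 0.5},{"wx": 0,"wy": 0,"wz": 0,"x": 0,"y": 0,"z": -0.16,"claw": 1}]'

```text
time: 33.75
ee_pos: [0.479, -0.3403, 0.276]
orientation: [-3.141, 0.0, -0.055]
force: [0.9, -0.8, 0.2]
opening: 0.0745
finger_force: 0.0
```

```bash
python3 -c "
from h import *
cv2.imwrite('pics/top6.png',vases());rest(2)
go(.601,.3408,.29)"
```

```text
blob [391.1 127.5] 59 z.130 [ 0.741  -0.2875] z.116 [ 0.7452 -0.2914] +.01: [ 0.738  -0.2848]
blob [141.4 213.1] 76 z.130 [0.5087 0.4123] z.116 [0.5101 0.4168] +.01: [0.5077 0.4092]
blob [186.4 215.3] 75 z.130 [0.5006 0.2879] z.116 [0.502  0.2909] +.01: [0.4997 0.2858]
blob [140.6 252.4] 81 z.130 [0.4002 0.4129] z.116 [0.4004 0.4173] +.01: [0.4001 0.4097]
F [-0.39 -1.07 -0.01] std 0.4 P [ 0.4826 -0.3433  0.2819]
33.9 [ 0.4818 -0.3426  0.2799] [ 3.135 -0.008 -0.055] [-0.52 -0.21 -0.42] 0.0852 0.0
shift [ 0.326 -2.756 -0.055] rows 16.7 turn [ 0.0031 -0.0042 -0.0001]
```

View pics/top6.png

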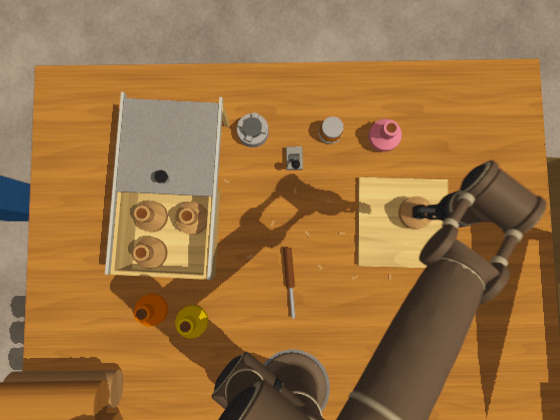

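Three vases are upright in the box and one on the board, at (413,212). Now I'll close the lid.

>>> arm_command --commands '[{"wx": 0,"wy": 0,"wz": 0,"x": 0.016,"y": -0.138,"z": -0.003,"claw": 1},{"wx": 0,"wy": 0,"wz": 0,"x": 0.016,"y": -0.138,"z": -0.003,"claw": 1},{"wx": 0,"wy": 0,"wz": 0,"x": 0.016,"y": -0.138,"z": -0.003,"claw": 1},{"wx": 0,"wy": 0,"wz": 0,"x": 0.016,"y": -0.138,"z": -0.003,"claw": 1},{"wx": 0,"wy": 0,"wz": 0,"x": 0.016,"y": -0.138,"z": -0.003,"claw": 1}]'

```text
time: 34.32
ee_pos: [0.5077, -0.1676, 0.2762]
orientation: [-3.14, 0.003, -0.056]
force: [0.0, 0.3, -0.2]
opening: 0.0856
finger_force: 0.0
```

>>> arm_command --commands '[{"wx": 0,"wy": 0,"wz": 0,"x": 0.016,"y": -0.138,"z": -0.003,"claw": 1},{"wx": 0,"wy": 0,"wz": 0,"x": 0.016,"y": -0.138,"z": -0.003,"claw": 1},{"wx": 0,"wy": 0,"wz": 0,"x": 0.016,"y": -0.138,"z": -0.003,"claw": 1},{"wx": 0,"wy": 0,"wz": 0,"x": 0.016,"y": -0.138,"z": -0.003,"claw": 1},{"wx": 0,"wy": 0,"wz": 0,"x": 0.016,"y": -0.138,"z": -0.003,"claw": 1}]'

```text
time: 34.73
ee_pos: [0.5372, 0.0034, 0.2801]
orientation: [-3.142, 0.003, -0.055]
force: [-0.1, 0.4, 0.6]
opening: 0.0855
finger_force: 0.0
```

>>> arm_command --commands '[{"wx": 0,"wy": 0,"wz": 0,"x": 0.016,"y": -0.138,"z": -0.003,"claw": 1},{"wx": 0,"wy": 0,"wz": 0,"x": 0.016,"y": -0.138,"z": -0.003,"claw": 1},{"wx": 0,"wy": 0,"wz": 0,"x": 0.016,"y": -0.138,"z": -0.003,"claw": 1},{"wx": 0,"wy": 0,"wz": 0,"x": 0.016,"y": -0.138,"z": -0.003,"claw": 1},{"wx": 0,"wy": 0,"wz": 0,"x": 0.016,"y": -0.138,"z": -0.003,"claw": 1}]'

```text
time: 35.15
ee_pos: [0.5667, 0.1743, 0.2836]
orientation: [3.141, 0.003, -0.055]
force: [0.9, -0.3, 0.2]
opening: 0.0857
finger_force: 0.0
```

>>> arm_command --commands '[{"wx": 0,"wy": 0,"wz": 0,"x": 0.016,"y": -0.138,"z": -0.003,"claw": 1},{"wx": 0,"wy": 0,"wz": 0,"x": 0.016,"y": -0.138,"z": -0.003,"claw": 1},{"wx": 0,"wy": 0,"wz": 0,"x": 0.016,"y": -0.138,"z": -0.003,"claw": 1},{"wx": 0,"wy": 0,"wz": 0,"x": 0.016,"y": -0.138,"z": -0.003,"claw": 1},{"wx": 0,"wy": 0,"wz": 0,"x": 0.016,"y": -0.138,"z": -0.003,"claw": 1}]'

```text
time: 35.57
ee_pos: [0.5964, 0.3452, 0.2869]
orientation: [3.14, 0.003, -0.055]
force: [-0.3, 0.4, -0.2]
opening: 0.0853
finger_force: 0.0
```

```bash
python3 -c "
from h import *
rest(6)
go(.601,.3408,.175)"
```

```text
F [-0.03  0.61  0.34] std 0.57 P [0.5963 0.3463 0.2869]
35.87 [0.5966 0.3428 0.2878] [ 3.14e+00  2.00e-03 -5.60e-02] [ 0.05 -0.16 -0.64] 0.0855 0.0
shift [0.019 0.006 0.451] rows 2.7 turn [ 0.001   0.0012 -0.0003]
```

>>> arm_command --commands '[{"wx": 0,"wy": 0,"wz": 0,"x": 0.018,"y": 0.007,"z": 0.1,"claw": 1},{"wx": 0,"wy": 0,"wz": 0,"x": 0,"y": 0,"z": 0.13,"claw": 1},{"wx": 0,"wy": 0,"wz": 0,"x": 0,"y": 0,"z": 0.12,"claw": 1},{"wx": 0,"wy": 0,"wz": 0,"x": 0,"y": 0,"z": 0.1,"claw": 1},{"wx": 0,"wy": 0,"wz": 0,"x": 0,"y": 0,"z": 0,"claw": 1}]'

```text
time: 36.28
ee_pos: [0.5972, 0.3378, 0.1695]
orientation: [3.135, 0.012, -0.057]
force: [-2.1, -0.8, -1.2]
opening: 0.0854
finger_force: 0.0
```

>>> arm_command --commands '[{"wx": 0,"wy": 0,"wz": 0,"x": 0,"y": 0,"z": 0,"claw": -1},{"wx": 0,"wy": 0,"wz": 0,"x": 0,"y": 0,"z": 0,"claw": -1},{"wx": 0,"wy": 0,"wz": 0,"x": 0,"y": 0,"z": 0,"claw": -1},{"wx": 0,"wy": 0,"wz": 0,"x": 0,"y": 0,"z": 0,"claw": -1},{"wx": 0,"wy": 0,"wz": 0,"x": 0,"y": 0,"z": 0,"claw": -1}]'

```text
time: 36.7
ee_pos: [0.6033, 0.3407, 0.1806]
orientation: [3.139, -0.004, -0.054]
force: [-0.1, -4.7, 5.7]
opening: 0.0321
finger_force: 58.9
```

Knob gripped. Pulling the lid shut.

>>> arm_command --commands '[{"wx": 0,"wy": 0,"wz": 0,"x": -0.06,"y": 0,"z": 0,"claw": -1},{"wx": 0,"wy": 0,"wz": 0,"x": -0.12,"y": 0,"z": 0,"claw": -1},{"wx": 0,"wy": 0,"wz": 0,"x": -0.13,"y": 0,"z": 0,"claw": -1},{"wx": 0,"wy": 0,"wz": 0,"x": -0.13,"y": 0,"z": 0,"claw": -1},{"wx": 0,"wy": 0,"wz": 0,"x": -0.13,"y": 0,"z": 0,"claw": -1}]'

```text
time: 37.12
ee_pos: [0.4621, 0.3501, 0.1806]
orientation: [-3.139, -0.009, -0.055]
force: [3.5, 0.5, 3.9]
opening: 0.0317
finger_force: 61.7
```

>>> arm_command --commands '[{"wx": 0,"wy": 0,"wz": 0,"x": -0.12,"y": 0,"z": 0,"claw": -1},{"wx": 0,"wy": 0,"wz": 0,"x": -0.1,"y": 0,"z": 0,"claw": -1},{"wx": 0,"wy": 0,"wz": 0,"x": -0.07,"y": 0,"z": 0,"claw": -1},{"wx": 0,"wy": 0,"wz": 0,"x": -0.04,"y": 0,"z": 0,"claw": -1},{"wx": 0,"wy": 0,"wz": 0,"x": -0.02,"y": 0,"z": 0,"claw": -1}]'

```text
time: 37.53
ee_pos: [0.3805, 0.3557, 0.1808]
orientation: [-3.137, -0.024, -0.05]
force: [28.9, -4.3, -11.5]
opening: 0.032
finger_force: 60.8
```

>>> arm_command --commands '[{"wx": 0,"wy": 0,"wz": 0,"x": -0.01,"y": 0,"z": 0,"claw": -1},{"wx": 0,"wy": 0,"wz": 0,"x": 0,"y": 0,"z": 0,"claw": -1}]'

```text
time: 37.7
ee_pos: [0.3806, 0.3557, 0.1807]
orientation: [-3.136, -0.026, -0.051]
force: [24.1, -3.3, -7.9]
opening: 0.0315
finger_force: 61.0
```

The lid is against its front stop: 0.223 m of travel, with 25 N of stop force. Releasing and taking a look.

>>> arm_command --commands '[{"wx": 0,"wy": 0,"wz": 0,"x": 0.025,"y": 0,"z": 0,"claw": -1},{"wx": 0,"wy": 0,"wz": 0,"x": 0,"y": 0,"z": 0,"claw": 1},{"wx": 0,"wy": 0,"wz": 0,"x": 0,"y": 0,"z": 0,"claw": 1},{"wx": 0,"wy": 0,"wz": 0,"x": 0,"y": 0,"z": 0,"claw": 1},{"wx": 0,"wy": 0,"wz": 0,"x": 0,"y": 0,"z": 0,"claw": 1}]'

```text
time: 38.12
ee_pos: [0.3748, 0.3544, 0.1768]
orientation: [3.141, 0.001, -0.055]
force: [-0.2, 0.9, -0.5]
opening: 0.0783
finger_force: 0.0
```

>>> arm_command --commands '[{"wx": 0,"wy": 0,"wz": 0,"x": 0,"y": 0,"z": 0,"claw": 1},{"wx": 0,"wy": 0,"wz": 0,"x": 0,"y": 0,"z": -0.12,"claw": 1},{"wx": 0,"wy": 0,"wz": 0,"x": 0,"y": 0,"z": -0.16,"claw": 1},{"wx": 0,"wy": 0,"wz": 0,"x": 0,"y": 0,"z": -0.14,"claw": 1},{"wx": 0,"wy": 0,"wz": 0,"x": 0,"y": 0,"z": -0.04,"claw": -1}]'

```text
time: 38.53
ee_pos: [0.3779, 0.3567, 0.2983]
orientation: [-3.135, -0.007, -0.055]
force: [0.8, 1.3, 1.3]
opening: 0.0754
finger_force: 0.0
```

```bash
python3 -c "
from h import *
rest(3)
go(.60,-.018,.2)"
```

```text
F [-0.39  0.35  0.25] std 1.24 P [0.3769 0.3558 0.2954]
38.68 [0.3757 0.3548 0.2926] [-3.14e+00 -1.00e-03 -5.50e-02] [-0.67 -0.34 -1.14] 0.054 0.0
shift [0.977 1.44  0.37 ] rows 10.7 turn [-0.0006 -0.0006  0.0001]
```

>>> arm_command --commands '[{"wx": 0,"wy": 0,"wz": 0,"x": 0.0815,"y": 0.12,"z": 0,"claw": -1},{"wx": 0,"wy": 0,"wz": 0,"x": 0.0815,"y": 0.12,"z": 0,"claw": -1},{"wx": 0,"wy": 0,"wz": 0,"x": 0.0815,"y": 0.12,"z": 0,"claw": -1},{"wx": 0,"wy": 0,"wz": 0,"x": 0.0815,"y": 0.12,"z": 0,"claw": -1},{"wx": 0,"wy": 0,"wz": 0,"x": 0.0815,"y": 0.12,"z": 0,"claw": -1}]'

```text
time: 39.1
ee_pos: [0.4677, 0.1972, 0.2887]
orientation: [3.14, 0.006, -0.054]
force: [-0.3, 0.9, 0.4]
opening: 0.0
finger_force: 0.0
```

>>> arm_command --commands '[{"wx": 0,"wy": 0,"wz": 0,"x": 0.0815,"y": 0.12,"z": 0,"claw": -1},{"wx": 0,"wy": 0,"wz": 0,"x": 0.0815,"y": 0.12,"z": 0,"claw": -1},{"wx": 0,"wy": 0,"wz": 0,"x": 0.0815,"y": 0.12,"z": 0,"claw": -1},{"wx": 0,"wy": 0,"wz": 0,"x": 0.0815,"y": 0.12,"z": 0,"claw": -1},{"wx": 0,"wy": 0,"wz": 0,"x": 0.0815,"y": 0.12,"z": 0,"claw": -1}]'

```text
time: 39.52
ee_pos: [0.5613, 0.0421, 0.2884]
orientation: [3.142, 0.006, -0.055]
force: [0.3, 0.5, 0.6]
opening: 0.0001
finger_force: 0.0
```

>>> arm_command --commands '[{"wx": 0,"wy": 0,"wz": 0,"x": 0.0815,"y": 0.12,"z": 0,"claw": -1},{"wx": 0,"wy": 0,"wz": 0,"x": 0.0815,"y": 0.12,"z": 0,"claw": -1},{"wx": 0,"wy": 0,"wz": 0,"x": 0,"y": 0,"z": 0.1,"claw": -1},{"wx": 0,"wy": 0,"wz": 0,"x": 0,"y": 0,"z": 0.15,"claw": -1},{"wx": 0,"wy": 0,"wz": 0,"x": 0,"y": 0,"z": 0.12,"claw": -1}]'

```text
time: 39.93
ee_pos: [0.5979, -0.0192, 0.1948]
orientation: [-3.141, 0.005, -0.057]
force: [-0.4, -0.2, -1.7]
opening: 0.0001
finger_force: 0.0
```

```bash
python3 -c "
from h import *
rest(3)
b=optics.camera('top')[:,:,::-1];cv2.imwrite('pics/top7.png',b)
go(.60,-.018,.073)"
```

```text
F [-0.82  0.14 -1.57] std 2.16 P [ 0.5935 -0.0181  0.1901]
40.13 [ 0.5981 -0.0182  0.1969] [-3.141  0.006 -0.055] [ 0.15 -0.06  0.65] -0.0001 0.0
shift [ 0.011 -0.001  0.496] rows 3.0 turn [-0.0002  0.0029 -0.    ]
```

View pics/top7.png

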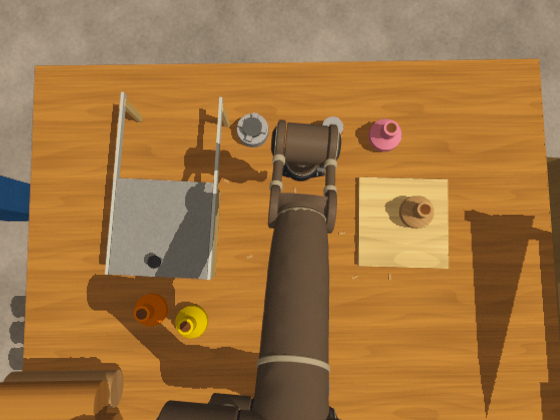

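The lid is flush with the box front. The board vase rim is at (424,210), which I'll check in numbers before pressing the fan.

>>> arm_command --commands '[{"wx": 0,"wy": 0,"wz": 0,"x": 0.004,"y": 0,"z": 0.11,"claw": -1},{"wx": 0,"wy": 0,"wz": 0,"x": 0,"y": 0,"z": 0.14,"claw": -1},{"wx": 0,"wy": 0,"wz": 0,"x": 0,"y": 0,"z": 0.14,"claw": -1},{"wx": 0,"wy": 0,"wz": 0,"x": 0,"y": 0,"z": 0.106,"claw": -1},{"wx": 0,"wy": 0,"wz": 0,"x": 0,"y": 0,"z": 0,"claw": -1}]'

```text
time: 40.55
ee_pos: [0.5975, -0.0178, 0.0716]
orientation: [-3.141, 0.008, -0.055]
force: [-2.6, 0.3, 0.4]
opening: -0.0001
finger_force: 0.0
```

```bash
python3 -c "
from h import *
vases(cv2.imread('pics/top7.png')[:,:,::-1]);print('board vase',onz('top',(424,210),.134)[:2])
c=onz('top',(155,261),.219);print('knob',c)
rest(3);go(.70,-.018,.073)"
```

```text
blob [391.1 127.5] 58 z.130 [ 0.7409 -0.2877] z.116 [ 0.7451 -0.2915] +.01: [ 0.7379 -0.2849]
blob [424.9 208.8] 69 z.130 [ 0.5093 -0.3721] z.116 [ 0.5107 -0.377 ] +.01: [ 0.5083 -0.3687]
blob [185. 326.] 69 z.130 [0.2006 0.2902] z.116 [0.1983 0.2932] +.01: [0.2021 0.288 ]
board vase [ 0.50554722 -0.36812345]
knob [0.37715393 0.34788293 0.219     ]
F [0.31 0.23 0.5 ] std 0.15 P [ 0.6016 -0.0183  0.0764]
40.7 [ 0.6034 -0.0185  0.0782] [ 3.141 -0.004 -0.055] [0.16 0.69 0.32] 0.0001 0.0
shift [ 0.386 -0.023  0.023] rows 2.3 turn [ 0.0001 -0.0022  0.0001]
```

The board vase got nudged to about (0.509,-0.371), a board offset of (+30,-30) mm, which is still well inside the limits. Pushing the fan lever now.

>>> arm_command --commands '[{"wx": 0,"wy": 0,"wz": 0,"x": 0.08,"y": -0.006,"z": 0.01,"claw": -1},{"wx": 0,"wy": 0,"wz": 0,"x": 0.08,"y": -0.006,"z": 0.01,"claw": -1},{"wx": 0,"wy": 0,"wz": 0,"x": 0.08,"y": -0.006,"z": 0,"claw": -1},{"wx": 0,"wy": 0,"wz": 0,"x": 0.08,"y": -0.006,"z": 0,"claw": -1},{"wx": 0,"wy": 0,"wz": 0,"x": 0.06,"y": 0,"z": 0,"claw": -1}]'

```text
time: 41.12
ee_pos: [0.7001, -0.0177, 0.0751]
orientation: [3.141, -0.006, -0.055]
force: [-2.4, 0.2, 1.0]
opening: 0.0001
finger_force: 5.1
```

>>> arm_command --commands '[{"wx": 0,"wy": 0,"wz": 0,"x": 0.02,"y": 0,"z": 0,"claw": -1},{"wx": 0,"wy": 0,"wz": 0,"x": 0,"y": 0,"z": 0,"claw": -1},{"wx": 0,"wy": 0,"wz": 0,"x": 0,"y": 0,"z": 0,"claw": -1}]'

```text
time: 41.37
ee_pos: [0.6999, -0.0176, 0.0747]
orientation: [-3.141, 0.005, -0.055]
force: [-9.4, 1.2, 5.7]
opening: -0.0007
finger_force: 5.5
```

>>> arm_command --commands '[{"wx": 0,"wy": 0,"wz": 0,"x": -0.08,"y": 0,"z": 0,"claw": -1},{"wx": 0,"wy": 0,"wz": 0,"x": -0.14,"y": 0,"z": 0,"claw": -1},{"wx": 0,"wy": 0,"wz": 0,"x": -0.14,"y": 0,"z": 0,"claw": -1},{"wx": 0,"wy": 0,"wz": 0,"x": -0.1,"y": 0,"z": -0.1,"claw": -1},{"wx": 0,"wy": 0,"wz": 0,"x": -0.08,"y": 0,"z": -0.14,"claw": -1}]'

```text
time: 41.78
ee_pos: [0.5625, -0.0102, 0.1305]
orientation: [-3.141, 0.005, -0.055]
force: [0.2, 0.1, 0.5]
opening: 0.0001
finger_force: 0.0
```

>>> arm_command --commands '[{"wx": 0,"wy": 0,"wz": 0,"x": -0.05,"y": 0,"z": -0.15,"claw": -1},{"wx": 0,"wy": 0,"wz": 0,"x": -0.05,"y": 0,"z": -0.15,"claw": -1},{"wx": 0,"wy": 0,"wz": 0,"x": -0.05,"y": 0,"z": -0.1,"claw": -1},{"wx": 0,"wy": 0,"wz": 0,"x": -0.05,"y": 0,"z": 0,"claw": -1},{"wx": 0,"wy": 0,"wz": 0,"x": 0,"y": 0,"z": 0,"claw": -1}]'

```text
time: 42.2
ee_pos: [0.5181, -0.0079, 0.237]
orientation: [3.141, -0.011, -0.055]
force: [0.7, 0.1, 0.1]
opening: 0.0001
finger_force: 0.0
```

```bash
python3 -c "
from h import *
b=vases();cv2.imwrite('pics/top8.png',b)
s=optics.camera('side')[:,:,::-1];cv2.imwrite('pics/side8.png',cv2.resize(s[80:330,120:450],None,fx=2.4,fy=2.4,interpolation=cv2.INTER_CUBIC))
st()"
```

```text
blob [391.1 127.5] 59 z.130 [ 0.741  -0.2875] z.116 [ 0.7452 -0.2914] +.01: [ 0.738  -0.2848]
blob [424.9 208.9] 71 z.130 [ 0.509  -0.3721] z.116 [ 0.5104 -0.377 ] +.01: [ 0.5079 -0.3687]
blob [184.9 326.1] 71 z.130 [0.2004 0.2903] z.116 [0.1982 0.2933] +.01: [0.202  0.2882]
42.3 [ 0.5177 -0.0079  0.2333] [ 3.141 -0.006 -0.055] [ 0.25 -0.28  0.26] 0.0001 0.0
```

View pics/side8.png

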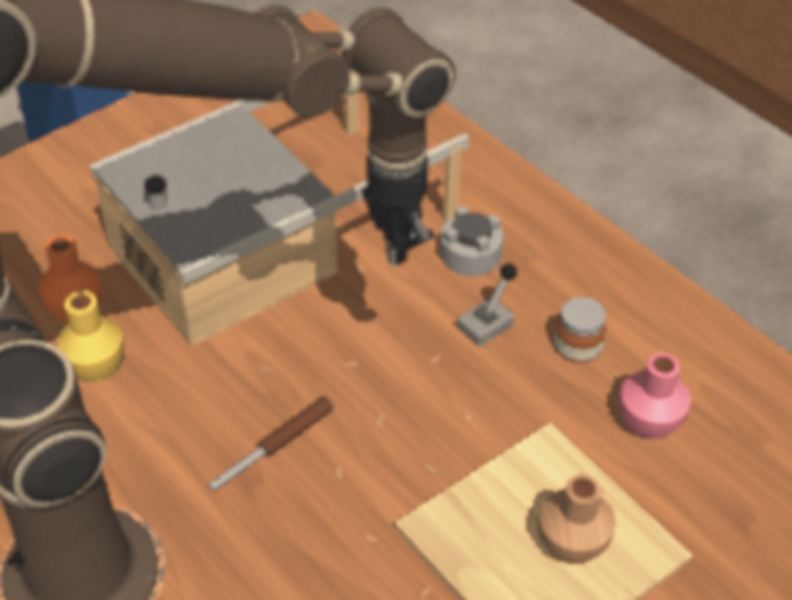

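View pics/top8.png

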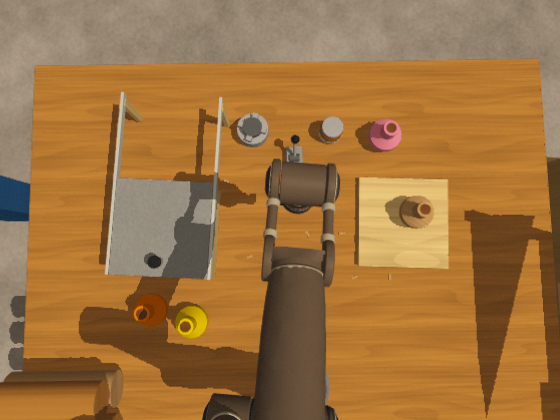

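The lid is shut, the fan lever leans away with its tip at top (295,139) and side crop (508,271), and the board vase is upright. One numeric check of the lever angle, then I'll hand in.

```bash
python3 -c "
from h import *
P,e=tri((295,139.5),(120+508/2.4,80+271/2.4));a=np.arcsin((P[0]-.65)/2/.08)*2
print(P,e,'swing',a)
if a>.85 and e<.01: print(order.job_done())"
```

```text
[ 0.72110432 -0.01887575  0.09802357] 0.004454040533172743 swing 0.9210132156452832
the job is handed in; nothing more can be done
None
```

I handed the job in: the three wet vases (about 565, 600 and 610 g) are in the drying box, the lighter one (about 460 g) is upright on the board, the lid is shut and the fan is on (lever swung about 0.92 rad); the judging result was not shown.

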